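# Tighten the feed terminal with the supply off, then change over

### The job

Put the lever of the dual feed panel from the near feed to its upright centre (off) and leave it there. With the big flat driver from the sloping rest, its blade seated in the slot, tighten the terminal screw inside the clear guard clockwise up to its stop, then stand the driver blade down in the square tool pot and let go of it. Only then throw the lever fully over to the far feed; leave the other things on the bench as they are.

Things in the scene. Friction and masses are not known exactly. Their poses are not given: they have to be found in the camera images.
- selector (a joint): changeover lever on the panel (the low grey box, 190 x 160 x 30 mm, fixed, yaw up to 0.3 rad). In rad: about -0.5 = leaning to the panel's near (-x) side, near feed, as found; 0 = upright, off; +0.5 = leaning to its far (+x) side, far feed. No spring: stiff by friction (about 3 N at the grip), stays where it is left, stops at +-0.5
- selector_grip (a point): centre of the lever's black plastic grip, 14 mm thick (x) x 18 mm wide (y) x 34 mm tall, which moves with the lever. The lever's pivot lies 63 mm below it along its own z axis, 34 mm above the bench; the lever swings about the panel's y axis, which is the point's y axis too. The screw lies 90 mm off along the panel's -y, 55 mm along its +x
- screw (a joint): slotted brass terminal screw, value in rad, grows as it is turned clockwise seen from above; found between 0 and 0.5; its hard stop (tight) is at 1.3. Stiff by friction (0.1 N m), stays where left
- screw_slot (a point): centre of the bottom of the screw's slot, 39 mm above the bench; x axis along the slot (turns with the screw), z up. Slot 5.2 mm wide, 6 mm deep, open right across the head (head diameter 19 mm)
- well_mouth (a point): centre of the open top of the square clear guard round the screw, 85 mm above the bench (flared lip up to 91 mm, about 45 mm across); axes are the panel's (x away from the robot, y left, z up). Inside it is 20 mm square, straight down to the screw head (head's top 40 mm below the mouth): a driver let go of in it stays standing, leaning less than 15 degrees
- driver_mid (a point): middle of the big flat driver (195 mm long, 0.24 kg), on its axis 97.5 mm from the end of the blade; z axis along the driver from blade to butt, y axis along the blade's width. Blade 16 mm wide, 3.5 mm thick, 10 mm long; round steel shank 14 mm in diameter up to 95 mm from the tip; then a black handle, 30 mm square (flats square to x and y). Balances about 100 mm from the tip
- driver_tip (a point): middle of the end of the driver's blade, same axes. As found the driver lies on the rest with its butt up and away from the robot, axis 30 degrees above level, blade width level, tip 30 mm above the bench
- pot_in (a point): centre of the inner floor of the fixed open square aluminium tool pot: outside 52 mm square and 85 mm high, walls 4 mm, inside 44 mm square, floor about 4 mm above the bench, z up
- rest: fixed dark steel sloping rest, foot 190 x 70 mm, origin under it on the bench. Holds the driver under the shank (80 to 95 mm from the tip) and under the handle's last 20 mm, both with small cheeks: handle free to grip 105 to 165 mm from the tip; it lifts off upwards. An upright plate 90 mm wide, 145 mm high, 125 mm beyond the origin (+x) bars the way along the driver's axis
- driver: the big flat driver: origin at the end of the blade, same axes as driver_tip
- capacitor: can capacitor standing between the fixed things, 34 mm across, 40 mm high, bystander; origin at its underside
- transformer: small transformer between the fixed things, 50 x 34 x 34 mm, bystander; origin at its underside
- small_driver: thin small screwdriver lying flat near the robot, 130 mm long, bystander (not the driver to use); origin at its underside
- spanner: spanner lying flat near the robot, 140 mm long, bystander; origin at its underside
Things that resemble listed ones, but are neither listed nor needed, are in the scene too. Of the things like the driver, leave any that is orange or turquoise; of the rest the larger one is meant.

How it is judged:
By the outcome, as a careful person would: the job done as asked, in the order asked, and still so for the second after the job is handed in, with the robot touching nothing.
It also fails if it takes over 72 s, if anything falls off the work surface, if the arm or the gripper's body presses on something with over 40 N, if the wrist force passes 120 N, or if a joint passes its speed limit or range.

### The arm

A 7-joint arm with a two-finger parallel gripper is mounted at the origin on the work surface. World frame = base frame: x ahead of the robot, y to its left, z up, the work surface at z = 0. Lengths are in m, angles in degrees, forces in N, time in s.
With the tool pointing down it reaches from about 0.4 to 0.85 m from the base axis. Payload 4.5 kg.
Tool frame: the origin (TCP) lies at the very end of the fingers, on their centre line; the grasp point (between the pads) lies 19 mm behind it; z points along the fingers, y is the line along which they close (so a half turn about z gives the same grasp; the last joint's range is limited). The gripper opens to 88 mm and grips with 3 to 60 N. Pads are 18 mm wide; open, the fingers measure 123 mm over their backs; the gripper's body (75 mm by 187 mm) begins 45 mm behind the grasp point.
Start: joints at [-62.349, 39.483, -11.15, 89.685, 9.013, 51.709, -12.324], TCP at [0.271, 0.563, 0.239] pointing down, gripper open.
Joint ranges: [-172.22, 172.22], [-26.19, 119.32], [-84.43, 86.54], [7.71, 146.69], [-57.33, 237.33], [2.42, 119.75], [-152.13, 152.13]. Speed limits (degrees/s): [147.25, 147.25, 180, 180, 180, 180, 180].

### API

Orientations are given as a 3x3 rotation matrix whose columns are the frame's x, y, z axes.
In Python, from plant import * gives the robot as it stands.
- The arm moves only by the tool apply_moves, never from a script. Its argument "plan" is a list of rows, each a list of 7 numbers: the shift along the tool's x, y, z in cm, then the turn, a rotation vector about the tool's x, y, z in degrees, then the finger opening in cm, from 0 to 8.81. A call has 1 to 12 rows; each row shifts and turns the commanded pose from where the row before left it, along the tool's axes as they then stand; what a row does not reach is not made up. A row lasts 1/10 s, in which the tool goes at most 50 mm and 8.59 degrees, less where a joint would pass 70% of its speed; a pose out of reach is approached as far as the arm can. A call is refused whole if a number of a shift passes 5 or a number of a turn 8.59, either way. A call with a gripper value outside its range is refused whole. The fingers move at their own pace and stop on an object; "squeeze" is the grip in N (left out, the last holds). Time passes only in rows, so rows that do not move let the fingers close. It gives the time, the measured TCP pose, the force, the opening and the grip force at its end, in the units of the state.
- sense(): the state, without advancing time (a new reading comes with each control period).
- camera(name): name is "scene" or "side" or "wrist"; returns the picture (420x560x3 uint8, red, green, blue); there is no depth.
- camera_info(name): a dict with "camera_matrix" (3x3 intrinsics, pixels), "k1" (the pictures are not rectified: a ray, as slopes to the right and down, at radius r is drawn at 1 + k1 r^2 times it, then the intrinsics apply), "R" (3x3) and "t" (3): a world point X has camera coordinates R X + t; the wrist camera has in their place "mount" (4x4, takes a point from camera to tool coordinates, whose origin is the TCP and whose axes are the flange's). Camera axes: x right, y down, z forward; pixel columns grow to the right and rows downward; lengths in m; the calibration is good to about 2 mm. A picture is of the moment at which its call begins: read the wrist's pose just before it. camera_info takes no time and is no camera call.
- job_done(): hands the job in; it is judged then, once.
The state is a dict: "time": time; "joint_pos": joint angles; "qd": joint speeds; "joint_efforts": joint torques, N m; "ee_pos": TCP position; "ee_rot": TCP orientation; "force": force on the tool from outside, world axes, zero at the start; "wrist_torque": the same for the moment, N m; "gripper_width": finger opening in m; "finger_force": force on a finger pad.
Only numpy, scipy, OpenCV 4.12 (cv2) and the standard library are available. Lean on these libraries where they do the work, as an engineer would, in place of code of your own. Each camera call takes 0.05 s, during which the arm holds its last target. There are 200 camera calls.

## Working session

There is one attempt and no reset: what is moved stays moved. The work goes in short steps, Python scripts to look and compute and a tool call to move; the robot and the scene stay as the last step left them, time stands still between calls to the robot, and variables do not carry over. Pictures are saved under pics/ and viewed, at most 10 in all, crops included, and the job is handed in when it is done.

Besides the shell and the picture viewer there is one more tool, called in YAML: its name, and indented under it one key for each argument. apply_moves: Moves the arm, as the interface text tells. Its arguments: {"type":"object","properties":{"plan":{"type":"array"},"squeeze":{"type":"number"}},"required":["plan"]}

```bash
ls; mkdir -p pics
cat > h.py <<'E'
from plant import *
import numpy as np, cv2
def shot(n,f=None):
    s=sense(); im=camera(n)
    if f: cv2.imwrite('pics/'+f,im[:,:,::-1])
    return s,im
def cam(n,s=None):
    i=camera_info(n); K=np.array(i['camera_matrix']); k=i['k1']
    if n=='wrist':
        M=np.array(i['mount']); T=np.eye(4); T[:3,:3]=s['ee_rot']; T[:3,3]=s['ee_pos']
        W=T@M; R=W[:3,:3].T; t=-R@W[:3,3]
    else: R=np.array(i['R']); t=np.array(i['t'])
    return K,k,R,t
def ray(c,u,v):
    K,k,R,t=c
    d=np.linalg.inv(K)@[u,v,1.]; d=d[:2]; p=d.copy()
    for _ in range(30): p=d/(1+k*(p@p))
    w=R.T@np.array([p[0],p[1],1]); return -R.T@t, w/np.linalg.norm(w)
def onz(c,u,v,z):
    o,d=ray(c,u,v); return o+d*(z-o[2])/d[2]
def proj(c,X):
    K,k,R,t=c
    x=R@np.array(X)+t; p=x[:2]/x[2]; p=p*(1+k*(p@p)); return (K@[p[0],p[1],1])[:2]
def tri(rs):
    A=0;b=0
    for o,d in rs:
        P=np.eye(3)-np.outer(d,d); A=A+P; b=b+P@o
    return np.linalg.solve(A,b)
E
python3 - <<'E'
from h import *
for n in ('scene','side','wrist'):
    s,im=shot(n,n+'0.png'); c=cam(n,s); print(n,c[0].tolist(),c[1],(-c[2].T@c[3]).round(3),c[2].round(2).tolist())
print(camera_info('wrist')['mount'])
s=sense();print(s['time'],s['ee_pos'],s['ee_rot'])
E
```

```text
pics
scene [[526.8778070839568, 0.0, 286.6628511519876], [0.0, 526.8778070839568, 214.25560014863728], [0.0, 0.0, 1.0]] 0.03039283804272672 [1.031 1.209 0.911] [[-0.88, 0.47, -0.01], [0.25, 0.45, -0.86], [-0.4, -0.76, -0.52]]
side [[464.1887321575314, 0.0, 283.1476918236732], [0.0, 464.1887321575314, 212.58746345829874], [0.0, 0.0, 1.0]] -0.004343740963021878 [ 0.161 -0.584  0.915] [[0.92, -0.4, -0.01], [-0.31, -0.7, -0.64], [0.25, 0.59, -0.77]]
wrist [[334.51271073911425, 0.0, 276.51969131459134], [0.0, 334.51271073911425, 209.40234416201523], [0.0, 0.0, 1.0]] -0.004048171381663011 [0.207 0.594 0.384] [[0.43, 0.9, -0.0], [0.87, -0.42, 0.28], [0.25, -0.12, -0.96]]
[[ 8.25342073e-04 -9.61232972e-01 -2.75736274e-01  7.10229463e-02]
 [ 9.99999515e-01  9.41726085e-04 -2.89684376e-04  1.84258968e-04]
 [ 5.38122215e-04 -2.75735901e-01  9.61233282e-01 -1.45863975e-01]
 [ 0.00000000e+00  0.00000000e+00  0.00000000e+00  1.00000000e+00]]
0.15 [0.27101726 0.56265566 0.23810449] [[-9.00997569e-01  4.33823872e-01 -4.78666757e-04]
 [ 4.33824113e-01  9.00996616e-01 -1.31778257e-03]
 [-1.40408408e-04 -1.39497607e-03 -9.99999017e-01]]
```

View pics/scene0.png

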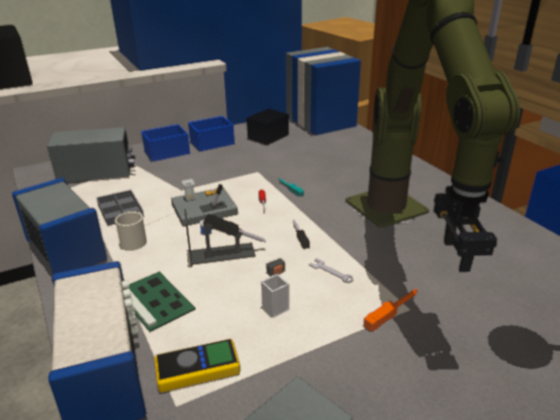

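View pics/side0.png

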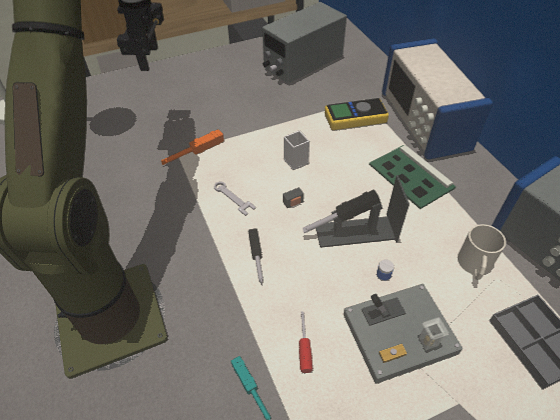

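The side view shows the panel at (403,332), with the lever grip at (377,300) and the guard at (432,333). The pot is at (296,150), and the driver lies on the rest from its tip at (305,232) to its butt at (380,195). The orange and turquoise drivers and the red and black small ones are decoys. I'll zoom in for measurement.

Run:
```python
import cv2,numpy as np
a=cv2.imread('pics/side0.png')[180:380,280:470]; b=cv2.imread('pics/scene0.png')[170:320,160:300]
cv2.imwrite('pics/c1.png',cv2.resize(a,None,fx=3,fy=3,interpolation=cv2.INTER_CUBIC))
cv2.imwrite('pics/c2.png',cv2.resize(b,None,fx=4,fy=4,interpolation=cv2.INTER_CUBIC))
```

```text
(no output)
```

View pics/c1.png

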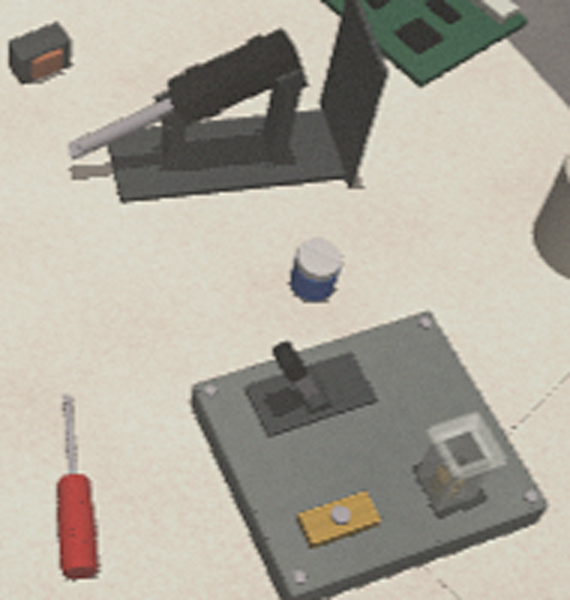

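View pics/c2.png

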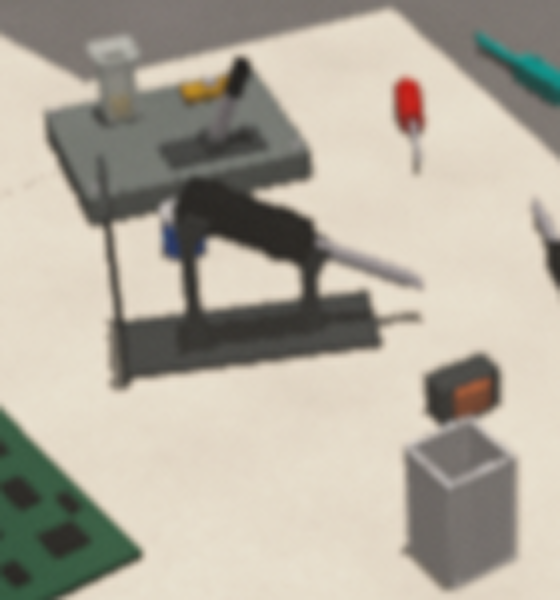

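Crop c1 (side view) shows the driver tip at (75,150), the grip at (289,362), and the guard mouth at (466,447). The panel corners are at (195,388), (430,313) and (546,505). Crop c2 (scene view) shows the tip at (420,284), the grip at (236,78), the mouth at (112,47), and the pot rim centred at (461,455).

Run:
```python
from h import *
S=cam('side');C=cam('scene')
s=lambda u,v:(u/3+280-.3,v/3+180-.3)
c=lambda u,v:(u/4+160-.4,v/4+170-.4)
def T(n,a,b):
    X=tri([ray(S,*a),ray(C,*b)]); print(n,X.round(4),'res',(proj(S,X)-a).round(1),(proj(C,X)-b).round(1)); return X
tip=T('tip',s(75,150),c(420,284))
neck=T('neck',s(172,104),c(316,240))
butt=T('butt',s(285,62),c(193,197))
T('grip',s(289,362),c(236,78))
T('mouth',s(466,447),c(112,47))
for k,p in dict(L=(195,388),T=(430,313),R=(546,505)).items(): print(k,onz(S,*s(*p),.03).round(4))
print('pot',onz(C,*c(461,455),.085).round(4),onz(S,296,137,.085).round(4))
for p in [(405,452),(465,420),(517,462),(455,487)]: print(onz(C,*c(*p),.085).round(4))
print('cap',onz(S,*s(318,255),.04).round(4))
# rest foot corners
for p in [(110,145),(122,200),(350,185)]: print('rest',onz(S,*s(*p),.003).round(4))
```

```text
tip [0.4756 0.0249 0.0312] res [-0.4 -0. ] [-0.3  0. ]
neck [0.5468 0.0019 0.0795] res [-0.3  0. ] [-0.3 -0. ]
butt [ 0.6252 -0.0275  0.1237] res [ 0.4 -0. ] [0.3 0. ]
grip [ 0.5102 -0.2358  0.0913] res [ 0.6 -0. ] [0.4 0.1]
mouth [ 0.5814 -0.3343  0.0927] res [ 0.8 -0.1] [0.5 0.1]
L [ 0.4638 -0.2006  0.03  ]
T [ 0.6502 -0.2161  0.03  ]
R [ 0.6358 -0.3707  0.03  ]
pot [0.5705 0.2809 0.085 ] [0.5705 0.2825 0.085 ]
[0.5997 0.2614 0.085 ]
[0.552  0.2506 0.085 ]
[0.5432 0.3038 0.085 ]
[0.5878 0.3068 0.085 ]
cap [ 0.597  -0.1446  0.04  ]
rest [0.5153 0.0369 0.003 ]
rest [ 0.4994 -0.0173  0.003 ]
rest [ 0.6749 -0.0784  0.003 ]
```

```bash
cat >> h.py <<'E'
from scipy.spatial.transform import Rotation as Ro
def down(psi,lean=0):
    # psi: yaw deg (0 => tool x = -X world, y=+Y, z down); lean>0 : tool z tips towards -x_yawed (towards robot)
    B=np.diag([-1.,1,-1]); return (Ro.from_euler('z',psi,degrees=True)*Ro.from_matrix(B)*Ro.from_euler('y',lean,degrees=True)).as_matrix()
def go(p,R,start=None,vmax=4.8,wmax=8.):
    s=sense(); p0,R0=(np.array(s['ee_pos']),np.array(s['ee_rot'])) if start is None else start
    p=np.array(p,float)
    rv=Ro.from_matrix(R0.T@R).as_rotvec(degrees=True)
    n=max(1,int(np.ceil(max(np.linalg.norm(p-p0)*100/vmax,np.linalg.norm(rv)/wmax))))
    print(n,'rows; rot/row',(rv/n).round(2),'total rot',rv.round(1)); Rc=R0.copy(); pc=p0.copy()
    for i in range(n):
        d=(Rc.T@(p0+(p-p0)*(i+1)/n-pc)*100).round(2); r=(rv/n).round(2)
        print(d.tolist()); pc=pc+Rc@d/100; Rc=Rc@Ro.from_rotvec(r,degrees=True).as_matrix()
    return pc,Rc
def st():
    s=sense(); print('t',round(s['time'],2),'p',np.round(s['ee_pos'],4),'psi',round(np.degrees(np.arctan2(-s['ee_rot'][0][1],s['ee_rot'][1][1])),1),'z',np.round(np.array(s['ee_rot'])[:,2],3),'F',np.round(s['force'],1),'M',np.round(s['wrist_torque'],2),'w',round(s['gripper_width'],4),'ff',np.round(s['finger_force'],1),'q',np.round(s['joint_pos'],0)); return s
E
python3 - <<'E'
from h import *
a=go([.42,.25,.26],down(-15)); go([.49,-.24,.26],down(-5),a)
E
```

```text
8 rows; rot/row [-0.01  0.   -1.34] total rot [ -0.1   0.  -10.7]
[-3.37, -2.71, -0.27]
[-3.31, -2.8, -0.27]
[-3.25, -2.86, -0.27]
[-3.17, -2.95, -0.27]
[-3.11, -3.01, -0.27]
[-3.03, -3.09, -0.27]
[-2.96, -3.16, -0.28]
[-2.89, -3.23, -0.27]
11 rows; rot/row [-0.    0.   -0.91] total rot [ -0.   0. -10.]
[-1.77, -4.14, 0.0]
[-1.7, -4.16, 0.0]
[-1.63, -4.2, 0.0]
[-1.57, -4.21, 0.0]
[-1.5, -4.25, 0.0]
[-1.43, -4.26, 0.0]
[-1.37, -4.29, 0.0]
[-1.29, -4.31, 0.0]
[-1.23, -4.33, 0.0]
[-1.16, -4.34, 0.0]
[-1.09, -4.37, 0.0]
```

apply_moves:
  plan:
    - [-3.1,-2.95,-0.3,0,0,-1.3,4]
    - [-3.1,-2.95,-0.3,0,0,-1.3,4]
    - [-3.1,-2.95,-0.3,0,0,-1.3,4]
    - [-3.1,-2.95,-0.3,0,0,-1.3,4]
    - [-3.1,-2.95,-0.3,0,0,-1.3,4]
    - [-3.1,-2.95,-0.3,0,0,-1.3,4]
    - [-3.1,-2.95,-0.3,0,0,-1.3,4]
    - [-3.1,-2.95,-0.3,0,0,-1.3,4]

```text
time: 0.95
ee_pos: [0.4174, 0.2522, 0.2628]
ee_rot: [[-0.965, 0.263, -0.0], [0.263, 0.965, -0.0], [0.0, -0.0, -1.0]]
force: [0.7, 0.3, -0.7]
gripper_width: 0.0399
finger_force: 0.0
```

apply_moves:
  plan:
    - [-1.4,-4.3,0,0,0,-0.9,4]
    - [-1.4,-4.3,0,0,0,-0.9,4]
    - [-1.4,-4.3,0,0,0,-0.9,4]
    - [-1.4,-4.3,0,0,0,-0.9,4]
    - [-1.4,-4.3,0,0,0,-0.9,4]
    - [-1.4,-4.3,0,0,0,-0.9,4]
    - [-1.4,-4.3,0,0,0,-0.9,4]
    - [-1.4,-4.3,0,0,0,-0.9,4]
    - [-1.4,-4.3,0,0,0,-0.9,4]
    - [-1.4,-4.3,0,0,0,-0.9,4]
    - [-1.4,-4.3,0,0,0,-0.9,4]
    - [0,0,0,0,0,0,4]

```text
time: 2.15
ee_pos: [0.479, -0.2468, 0.262]
ee_rot: [[-0.994, 0.105, 0.0], [0.105, 0.994, -0.004], [-0.001, -0.004, -1.0]]
force: [-0.5, -1.3, -0.2]
gripper_width: 0.0395
finger_force: 0.0
```

Run:
```python
from h import *
st(); s,im=shot('wrist'); 
np.save('w1.npy',np.r_[s['ee_pos'],np.array(s['ee_rot']).ravel()])
cv2.imwrite('pics/w1.png',cv2.resize(im[:,:,::-1],(800,600),interpolation=cv2.INTER_CUBIC))
```

```text
t 2.15 p [ 0.479  -0.2468  0.262 ] psi -6.0 z [ 0.    -0.004 -1.   ] F [-0.5 -1.3 -0.2] M [ 0.    0.05 -0.02] w 0.0395 ff 0.0 q [ 35.  32. -20. 103.  15.  48.  92.]
```

View pics/w1.png

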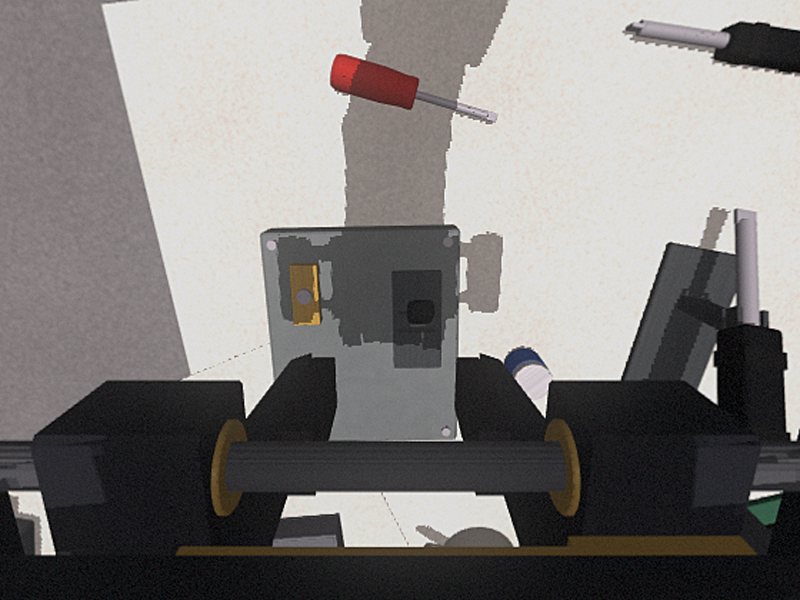

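The wrist view at 800×600 shows the near panel corners at (263,232) and (460,228), and the far left-side (+y) corner at (455,438). The grip is centred at (421,312), and the guard is hidden behind a finger.

Run:
```python
from h import *
v=np.load('w1.npy'); c=cam('wrist',dict(ee_pos=v[:3],ee_rot=v[3:].reshape(3,3)))
f=lambda u,v,z:onz(c,u*.7,v*.7,z).round(4)
for p in [(264,233),(459,230),(455,438)]: print(f(*p,.03))
print('grip',f(421,312,.089), 'top',f(421,312,.103))
print('tip',f(745,211,.03),'neck',f(747,325,.0795))
g=f(421,312,.095)
go([.510,-.237,.15],down(-5))
```

```text
[ 0.4514 -0.3492  0.03  ]
[ 0.465  -0.1954  0.03  ]
[ 0.6507 -0.2115  0.03  ]
grip [ 0.5106 -0.2324  0.089 ] top [ 0.5061 -0.2327  0.103 ]
tip [0.4732 0.0275 0.03  ] neck [0.5478 0.002  0.0795]
3 rows; rot/row [-0.02 -0.01 -0.27] total rot [-0.1 -0.  -0.8]
[-1.01, 0.29, 3.73]
[-1.02, 0.28, 3.74]
[-1.01, 0.28, 3.73]
```

apply_moves:
  plan:
    - [-2.9,1.1,3.1,0,0,-0.9,4]
    - [0,0,4,0,0,0,4]
    - [0,0,4,0,0,0,4]
    - [0,0,4,0,0,0,4]
    - [0,0,4,0,0,0,4]
    - [0,0,0,0,0,0,4]
    - [0,0,0,0,0,0,0]
    - [0,0,0,0,0,0,0]
    - [0,0,0,0,0,0,0]
    - [0,0,0,0,0,0,0]
  squeeze: 15

```text
time: 3.2
ee_pos: [0.5106, -0.2338, 0.0739]
ee_rot: [[-0.997, 0.081, 0.004], [0.081, 0.997, -0.004], [-0.004, -0.004, -1.0]]
force: [0.3, -4.4, -1.8]
gripper_width: 0.0177
finger_force: 15.0
```

Run:
```python
from h import *
s=st(); p=np.array(s['ee_pos']); ex=np.array([.9962,-.0872,0])
print(p+.019*np.array([0,0,1]))
```

```text
t 3.2 p [ 0.5106 -0.2338  0.0739] psi -4.7 z [ 0.004 -0.004 -1.   ] F [ 0.3 -4.4 -1.8] M [-0.92 -0.17 -0.03] w 0.0177 ff 15.0 q [ 27.  49. -13. 108.  23.  25.  83.]
[ 0.51064887 -0.23384773  0.09291309]
```

apply_moves:
  plan:
    - [-0.59,0,-0.28,0,0,0,0]
    - [-0.61,0,-0.22,0,0,0,0]
    - [-0.63,0,-0.16,0,0,0,0]
    - [-0.65,0,-0.1,0,0,0,0]
    - [-0.65,0,-0.03,0,0,0,0]
    - [0,0,0,0,0,0,0]
    - [0,0,0,0,0,0,0]

```text
time: 3.9
ee_pos: [0.5379, -0.2362, 0.0803]
ee_rot: [[-0.997, 0.082, -0.004], [0.082, 0.997, -0.003], [0.004, -0.004, -1.0]]
force: [-3.4, -5.5, -5.1]
gripper_width: 0.0178
finger_force: 15.0
```

Run:
```python
from h import *
s=st()
ims=[]
a=camera('side')[250:370,340:460];b=camera('scene')[170:230,165:245]
o=np.hstack([cv2.resize(a,(400,400),interpolation=cv2.INTER_CUBIC),cv2.resize(b,(400,300),interpolation=cv2.INTER_CUBIC).__class__ and np.vstack([cv2.resize(b,(400,300),interpolation=cv2.INTER_CUBIC),np.zeros((100,400,3),np.uint8)])])
cv2.imwrite('pics/l1.png',o[:,:,::-1])
```

```text
t 3.9 p [ 0.5379 -0.2362  0.0803] psi -4.7 z [-0.004 -0.003 -1.   ] F [-3.4 -5.5 -5.1] M [-0.94  0.73 -0.05] w 0.0178 ff 15.0 q [ 27.  50. -14. 103.  22.  30.  84.]
```

apply_moves:
  plan:
    - [-0.2,0,0.1,0,0,0,0]
    - [-0.2,0,0,0,0,0,0]
    - [0,0,0,0,0,0,0]

```text
time: 4.3
ee_pos: [0.5417, -0.2365, 0.0799]
ee_rot: [[-0.997, 0.082, -0.005], [0.082, 0.997, -0.004], [0.004, -0.004, -1.0]]
force: [-4.9, -4.8, 0.5]
gripper_width: 0.0179
finger_force: 15.0
```

Run:
```python
from h import *
st()
```

```text
t 4.3 p [ 0.5417 -0.2365  0.0799] psi -4.7 z [-0.005 -0.004 -1.   ] F [-4.9 -4.8  0.5] M [-0.87  1.1   0.03] w 0.0179 ff 15.0 q [ 27.  50. -14. 102.  22.  31.  84.]
```

apply_moves:
  plan:
    - [0,0,0,0,0,0,4]
    - [0,0,0,0,0,0,4]
    - [0,0,0,0,0,0,4]
    - [0,0,-4,0,0,0,4]
    - [0,0,-4,0,0,0,4]
    - [-3,-2.1,-1,0,0,0,4]
    - [-3,-2.1,0,0,0,0,4]
    - [-3,-2.1,1,0,0,0,4]
    - [-3,-2.1,1,0,0,0,4]
    - [0,0,0,0,0,0,4]

```text
time: 5.3
ee_pos: [0.6594, -0.3294, 0.1465]
ee_rot: [[-0.997, 0.081, 0.001], [0.081, 0.997, -0.001], [-0.002, -0.001, -1.0]]
force: [-1.2, -0.1, -0.4]
gripper_width: 0.0402
finger_force: 0.0
```

Run:
```python
from h import *
s=st(); s,w=shot('wrist'); np.save('w2.npy',np.r_[s['ee_pos'],np.array(s['ee_rot']).ravel()])
cv2.imwrite('pics/w2full.png',w[:,:,::-1])
a=camera('side')[250:370,340:460];b=camera('scene')[165:225,165:245]
cv2.imwrite('pics/sidefull2.png',camera('side')[:,:,::-1])
z=lambda i,wd,h:cv2.resize(i,(wd,h),interpolation=cv2.INTER_CUBIC)
c=cam('wrist',s); u,v=proj(c,[.586,-.332,.045]).astype(int); print(u,v)
u=max(u,50);v=max(v,50)
crop=w[v-50:v+50,u-50:u+50]
o=np.hstack([z(a,400,400),z(b,400,300).repeat(1,0) if 0 else np.vstack([z(b,400,300),np.zeros((100,400,3),np.uint8)])])
o2=np.hstack([z(crop,400,400)[:200*2],z(w[:, :],400,300) if 0 else np.vstack([z(w,400,300),np.zeros((100,400,3),np.uint8)])])
cv2.imwrite('pics/l2.png',o[:,:,::-1]); cv2.imwrite('pics/w2.png',o2[:,:,::-1]); print(u,v)
```

```text
t 5.3 p [ 0.6594 -0.3294  0.1465] psi -4.7 z [ 0.001 -0.001 -1.   ] F [-1.2 -0.1 -0.4] M [-0.02  0.05 -0.01] w 0.0402 ff 0.0 q [ 31.  55. -18.  71.  18.  56.  95.]
264 110
264 110
```

View pics/l2.png

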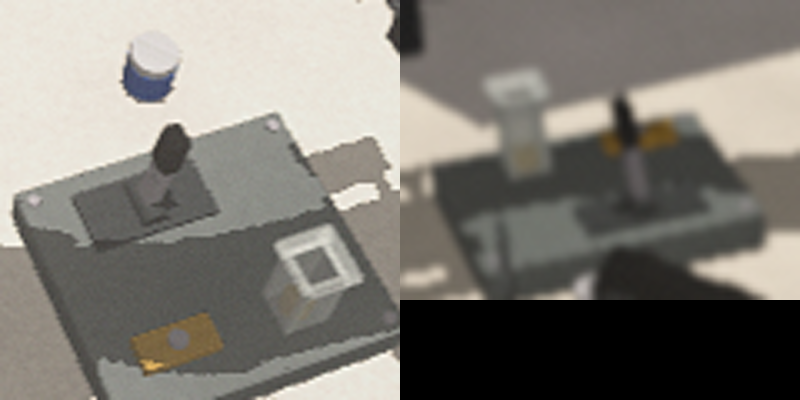

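View pics/w2.png

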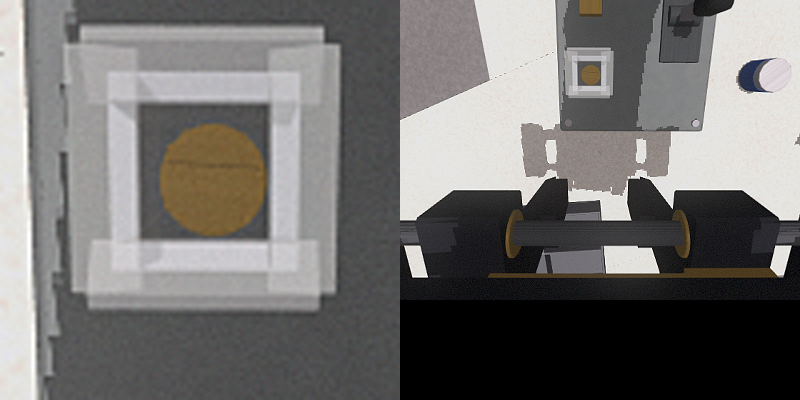

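The lever looks upright: the grip is at (171,150) in the left crop of l2 and (626,122) in the right crop. In w2 the screw head is centred at (213,180), and the slot runs almost exactly left to right, along the panel y axis.

Run:
```python
from h import *
S=cam('side');C=cam('scene')
s=lambda u,v:(u*.3+340-.35,v*.3+250-.35)
c=lambda u,v:((u-400)/5+165-.4,v/5+165-.4)
def T(n,a,b):
    X=tri([ray(S,*a),ray(C,*b)]); print(n,X.round(4),'res',(proj(S,X)-a).round(1)); return X
T('grip',s(171,150),c(626,122)); T('mouth',s(319,265),c(516,85))
v=np.load('w2.npy'); w=cam('wrist',dict(ee_pos=v[:3],ee_rot=v[3:].reshape(3,3)))
f=lambda x,y:(214+x/4-.4,60+y/4-.4)
print('head',onz(w,*f(213,180),.045).round(4))
print('lip',[onz(w,*f(*p),.091).round(4) for p in [(70,28),(338,308),(204,168)]])
print('frame in',[onz(w,*f(*p),.085).round(4) for p in [(137,102),(270,240),(203.5,171)]],'outer',[onz(w,*f(*p),.085).round(4) for p in [(108,72),(300,270),(204,171)]])
a=onz(w,*f(168,161.5),.045);b=onz(w,*f(258,164),.045);d=b-a;print('slot ang',np.degrees(np.arctan2(d[1],d[0])))
# subpixel dark line within head: darkest row per column
im=cv2.imread('pics/w2full.png').astype(float).sum(2)
pts=[]
for u in range(258,278):
    col=im[96:106,u]; k=col.argmin(); pts.append((u,96+k,int(col[k]),int(np.median(col))))
print(pts)
# grip in wrist pic full-frame
```

```text
grip [ 0.5401 -0.2392  0.0981] res [ 0.1 -0. ]
mouth [ 0.5813 -0.3348  0.0917] res [ 0.5 -0.1]
head [ 0.5823 -0.33    0.045 ]
lip [array([ 0.5616, -0.3468,  0.091 ]), array([ 0.6029, -0.312 ,  0.091 ]), array([ 0.5817, -0.3299,  0.091 ])]
frame in [array([ 0.5716, -0.339 ,  0.085 ]), array([ 0.5925, -0.3211,  0.085 ]), array([ 0.5819, -0.3302,  0.085 ])] outer [array([ 0.5672, -0.3427,  0.085 ]), array([ 0.5972, -0.317 ,  0.085 ]), array([ 0.5819, -0.3301,  0.085 ])]
slot ang 83.85667190282106
[(258, np.int64(100), 252, 283), (259, np.int64(100), 244, 277), (260, np.int64(100), 257, 280), (261, np.int64(101), 250, 281), (262, np.int64(105), 257, 275), (263, np.int64(101), 258, 275), (264, np.int64(96), 260, 277), (265, np.int64(101), 247, 275), (266, np.int64(101), 241, 279), (267, np.int64(101), 232, 273), (268, np.int64(101), 254, 275), (269, np.int64(101), 226, 279), (270, np.int64(101), 242, 278), (271, np.int64(101), 230, 275), (272, np.int64(101), 245, 277), (273, np.int64(101), 243, 273), (274, np.int64(101), 252, 272), (275, np.int64(101), 241, 274), (276, np.int64(101), 253, 272), (277, np.int64(101), 251, 268)]
```

Run:
```python
from h import *
S=cam('side');C=cam('scene')
s=lambda u,v:(u*.3+340-.35,v*.3+250-.35)
c=lambda u,v:((u-400)/5+165-.4,v/5+165-.4)
T=lambda a,b:tri([ray(S,*a),ray(C,*b)])
ex=np.array([.9962,-.0872,0]);ey=np.array([.0872,.9962,0])
top=T(s(176,127),c(621,97)); base=T(s(150,212),c(641,203)); mid=T(s(160,180),c(629,150))
print(top.round(4),mid.round(4),base.round(4),'tilt',np.arctan2((top-base)@ex,(top-base)[2]),np.arctan2((top-mid)@ex,(top-mid)[2]))
v=np.load('w1.npy'); w=cam('wrist',dict(ee_pos=v[:3],ee_rot=v[3:].reshape(3,3)))
P=[onz(w,u*.7,q*.7,.032) for u,q in [(392,270),(441,270),(441,368),(392,368)]]
print(np.round(P,4),np.mean(P,0).round(4))
# side view plate corners l2 crop
P=[onz(S,*s(*p),.032) for p in [(73,200),(187,165),(217,212),(95,250)]]
print(np.round(P,4),np.mean(P,0).round(4))
```

```text
[ 0.5423 -0.2359  0.1184] [ 0.5362 -0.2444  0.0734] [ 0.534  -0.2441  0.0332] tilt 0.08895924812813917 0.11839799998401579
[[ 0.4912 -0.2514  0.032 ]
 [ 0.4953 -0.2122  0.032 ]
 [ 0.5805 -0.2189  0.032 ]
 [ 0.5763 -0.2604  0.032 ]] [ 0.5358 -0.2357  0.032 ]
[[ 0.4949 -0.217   0.032 ]
 [ 0.5742 -0.2247  0.032 ]
 [ 0.5734 -0.2608  0.032 ]
 [ 0.4902 -0.2524  0.032 ]] [ 0.5332 -0.2388  0.032 ]
```

apply_moves:
  plan:
    - [2.9,4.3,-0.5,0,0,0,4]
    - [3,4.3,0,0,0,0,4]
    - [0,0,0,0,0,0,4]
    - [0,0,0,0,0,0,4]

```text
time: 5.9
ee_pos: [0.607, -0.2379, 0.1547]
ee_rot: [[-0.997, 0.075, -0.0], [0.075, 0.997, 0.0], [0.0, 0.0, -1.0]]
force: [0.6, -0.5, -0.2]
gripper_width: 0.04
finger_force: 0.0
```

Run:
```python
from h import *
s=st(); s,w=shot('wrist'); np.save('w3.npy',np.r_[s['ee_pos'],np.array(s['ee_rot']).ravel()])
c=cam('wrist',s); u,v=proj(c,[.536,-.237,.07]).astype(int); u0=u-70;v0=max(v-70,0); print(u0,v0)
g=w[v0:v0+140,u0:u0+140]; g=np.clip(g.astype(float)*1.8+15,0,255).astype(np.uint8)
cv2.imwrite('pics/w3.png',cv2.resize(g[:,:,::-1],(560,560),interpolation=cv2.INTER_CUBIC))
```

```text
t 5.9 p [ 0.607  -0.2379  0.1547] psi -4.3 z [-0.  0. -1.] F [ 0.6 -0.5 -0.2] M [ 0.02 -0.01  0.02] w 0.04 ff 0.0 q [ 27.  48. -18.  89.  18.  46.  87.]
199 43
```

View pics/w3.png

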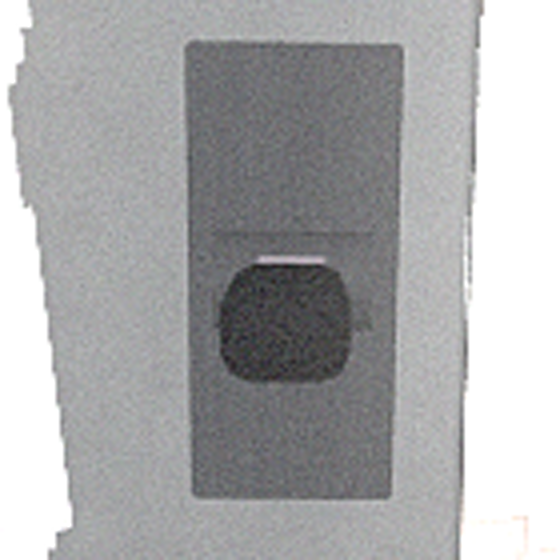

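The view from above shows the plate from (186,42) to (405,498) and the grip spanning rows 262–382, centred at (286,322).

Run:
```python
from h import *
v=np.load('w3.npy'); w=cam('wrist',dict(ee_pos=v[:3],ee_rot=v[3:].reshape(3,3)))
f=lambda x,y,z:onz(w,199+x/4-.4,43+y/4-.4,z)
ex=np.array([.9962,-.0872,0]);ey=np.array([.0872,.9962,0])
P=[f(*p,.031) for p in [(186,42),(405,44),(391,498),(192,498)]]
pc=np.mean(P,0); print(np.round(P,4),pc.round(4),'len',np.linalg.norm(P[0]-P[3]))
near=f(288,262,.114);far=f(286,382,.114);print('grip top',near.round(4),far.round(4),'len',np.linalg.norm(near-far))
for z in (.097,.105,.114): 
    m=f(286,322,z); print(z,m.round(4),'dx',(m-pc)@ex,'tilt',((m-pc)@ex)/(z-.034))
print('cam',(-w[2].T@w[3]).round(3))
print('line',[f(292,r,.031).round(4) for r in (232,325)])
```

```text
[[ 0.4916 -0.2525  0.031 ]
 [ 0.4949 -0.2121  0.031 ]
 [ 0.5789 -0.2196  0.031 ]
 [ 0.576  -0.2597  0.031 ]] [ 0.5353 -0.236   0.031 ] len 0.0847112356521195
grip top [ 0.5332 -0.2354  0.114 ] [ 0.5489 -0.2369  0.114 ] len 0.015717248952401862
0.097 [ 0.5414 -0.2366  0.097 ] dx 0.006045122631675207 tilt 0.09595432748690805
0.105 [ 0.5412 -0.2365  0.105 ] dx 0.00583326399180947 tilt 0.08215864777196437
0.114 [ 0.5409 -0.2363  0.114 ] dx 0.005594923021960419 tilt 0.06993653777450523
cam [ 0.536 -0.232  0.301]
line [array([ 0.5264, -0.2355,  0.031 ]), array([ 0.5436, -0.2369,  0.031 ])]
```

apply_moves:
  plan:
    - [3.35,-0.23,0,0,0,-0.7,4]
    - [3.35,-0.2,0,0,0,0,4]
    - [0,0,3.8,0,0,0,4]
    - [0,0,3.8,0,0,0,4]
    - [0,0,0,0,0,0,4]
    - [0,0,0,0,0,0,0]
    - [0,0,0,0,0,0,0]
    - [0,0,0,0,0,0,0]
    - [0,0,0,0,0,0,0]
  squeeze: 15

```text
time: 6.85
ee_pos: [0.5428, -0.2367, 0.0792]
ee_rot: [[-0.998, 0.065, 0.004], [0.065, 0.998, 0.003], [-0.004, 0.003, -1.0]]
force: [0.5, 5.5, 1.1]
gripper_width: 0.0182
finger_force: 15.0
```

apply_moves:
  plan:
    - [0.2,0,0,0,0,0,0]
    - [0.3,0,0,0,0,0,0]
    - [0.2,0,0,0,0,0,0]
    - [0,0,0,0,0,0,0]

```text
time: 7.25
ee_pos: [0.5385, -0.2364, 0.0796]
ee_rot: [[-0.998, 0.064, 0.01], [0.064, 0.998, 0.003], [-0.01, 0.003, -1.0]]
force: [3.7, 4.8, -2.4]
gripper_width: 0.018
finger_force: 15.0
```

apply_moves:
  plan:
    - [0,0,0,0,0,0,4]
    - [0,0,0,0,0,0,4]
    - [0,0,0,0,0,0,4]
    - [0,0,-4,0,0,0,4]
    - [0,0,-4,0,0,0,4]
    - [-3.4,0,0,0,0,0,4]
    - [-3.4,0.4,0,0,0,0,4]
    - [0,0,0,0,0,0,4]
    - [0,0,0,0,0,0,4]

```text
time: 8.15
ee_pos: [0.6014, -0.2398, 0.1571]
ee_rot: [[-0.998, 0.067, -0.001], [0.067, 0.998, -0.0], [0.001, -0.0, -1.0]]
force: [-0.6, 0.3, -0.6]
gripper_width: 0.0401
finger_force: 0.0
```

Run:
```python
from h import *
s=st(); s,w=shot('wrist','w4.png'); c=cam('wrist',s)
u,v=proj(c,[.5353,-.236,.1]); u0,v0=int(u)-30,int(v)-35
g=w[v0:v0+70,u0:u0+60].astype(int).sum(2)
m=(g<115).astype(np.uint8); print(np.percentile(g,[1,10,50,90]))
n,l,stt,ce=cv2.connectedComponentsWithStats(m); k=1+stt[1:,4].argmax(); x,y,ww,hh,A=stt[k]; print(stt[k],ce[k])
ex=np.array([.9962,-.0872,0]); pc=np.array([.5353,-.236,0])
for r in (y-.5,y+hh-.5): 
    for z in (.114,.08): print(z,((onz(c,u0+ce[k][0],v0+r,z)-pc)@ex).round(4))
print('centre dx',(onz(c,u0+ce[k][0],v0+y+hh/2-.5,.11)-pc)@ex,(-c[2].T@c[3]).round(3))
```

```text
t 8.15 p [ 0.6014 -0.2398  0.1571] psi -3.8 z [-0.001 -0.    -1.   ] F [-0.6  0.3 -0.6] M [ 0.03  0.03 -0.01] w 0.0401 ff 0.0 q [ 27.  47. -18.  89.  19.  46.  88.]
[ 63.  93. 163. 252.]
[ 14  24  33  27 736] [29.9673913  37.64402174]
0.114 -0.0064
0.08 -0.0067
0.114 0.008
0.08 0.0102
centre dx 0.0008295997113430708 [ 0.531 -0.235  0.303]
```

The lever is now within about 0.01 rad of upright. Next is the driver.

Run:
```python
from h import *
R=down(-19.2,10); z=R[:,2]; G=np.array([.5956,-.0162,.104]); 
a=go(G+.019*z-.11*z,R); print(a[0]); a=go(G+.019*z,R,a); print(a)
```

```text
5 rows; rot/row [-0.28  1.96  3.06] total rot [-1.4  9.8 15.3]
[0.09, 4.38, -0.73]
[0.35, 4.37, -0.71]
[0.61, 4.35, -0.67]
[0.86, 4.31, -0.62]
[1.11, 4.26, -0.56]
[ 0.61053908 -0.0214305   0.19356998]
3 rows; rot/row [0.01 0.01 0.01] total rot [0. 0. 0.]
[0.0, -0.0, 3.67]
[0.0, 0.0, 3.66]
[0.0, 0.0, 3.67]
(array([ 0.59251527, -0.01514329,  0.08523895]), array([[-9.29936457e-01,  3.28977587e-01, -1.64292216e-01],
       [ 3.24012632e-01,  9.44337687e-01,  5.69398527e-02],
       [ 1.73879266e-01, -2.82308391e-04, -9.84766937e-01]]))
```

apply_moves:
  plan:
    - [0.1,4.35,-0.7,-0.28,1.96,3.06,6]
    - [0.35,4.35,-0.7,-0.28,1.96,3.06,6]
    - [0.6,4.35,-0.7,-0.28,1.96,3.06,6]
    - [0.85,4.3,-0.6,-0.28,1.96,3.06,6]
    - [1.1,4.25,-0.6,-0.28,1.96,3.06,6]
    - [0,0,0,0,0,0,6]
    - [0,0,0,0,0,0,6]

```text
time: 8.9
ee_pos: [0.6109, -0.0215, 0.1941]
ee_rot: [[-0.931, 0.326, -0.163], [0.321, 0.945, 0.056], [0.172, 0.0, -0.985]]
force: [-1.1, -0.9, -0.0]
gripper_width: 0.0606
finger_force: 0.0
```

Run:
```python
from h import *
s=st(); s,w=shot('wrist'); c=cam('wrist',s)
ax=np.array([np.cos(np.radians(-19.2))*.866,np.sin(np.radians(-19.2))*.866,.5]);t=np.array([.4745,.026,.030])
im=w.copy()
for d in (0,.08,.095,.148,.195): print(d,proj(c,t+d*ax).round(1)); cv2.circle(im,tuple(proj(c,t+d*ax).astype(int)),3,(255,0,0),1)
cv2.imwrite('pics/w5.png',cv2.resize(im[:,:,::-1],(800,600)))
```

```text
t 8.9 p [ 0.6109 -0.0215  0.1941] psi -19.0 z [-0.163  0.056 -0.985] F [-1.1 -0.9 -0. ] M [-0.05 -0.09 -0.04] w 0.0606 ff 0.0 q [  7.  46. -15.  85.   8.  60.  62.]
0 [277.   64.9]
0.08 [276.7 136.6]
0.095 [276.7 152. ]
0.148 [276.5 212.5]
0.195 [276.2 275.7]
```

View pics/w5.png

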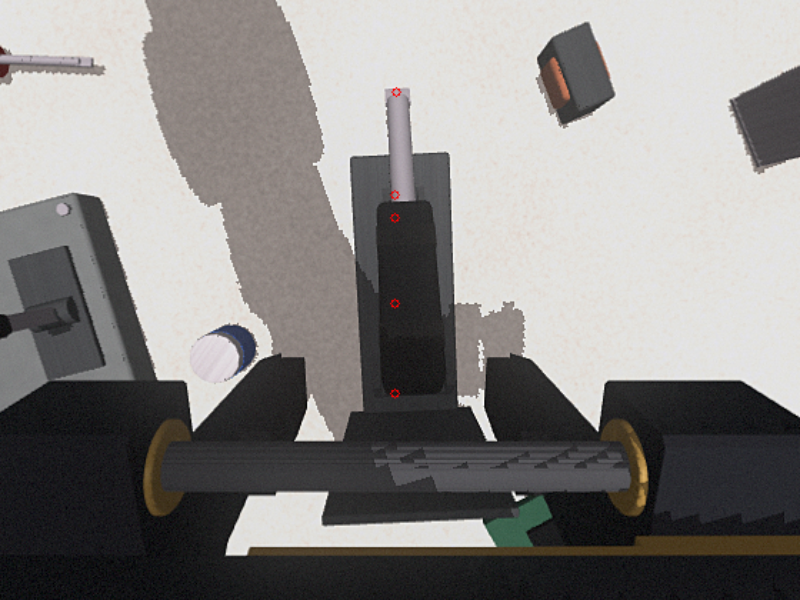

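The tip matches my prediction, at (397,92). The handle sits about 13 px to the right of the predicted axis: its centre is (408,303) at the grasp row and (413,393) at the butt. The true azimuth is therefore about 2° more.

Run:
```python
from h import *
s=sense(); c=cam('wrist',s); f=lambda u,v,z:onz(c,u*.7-.15,v*.7-.15,z)
az=lambda a,b:np.degrees(np.arctan2((b-a)[1],(b-a)[0]))
print('foot az',az(f(352,157,.004),f(363,408,.004)),az(f(448,153,.004),f(456,408,.004)))
tip=f(398,93,.030)
# top face of handle: z axis z + 15*cos30
n=f(405,203,.030+.0475+.013); b=f(413,390,.03+.0975+.013); g=f(408,303,.104+.013)
print('tip',tip.round(4),'neck',n.round(4),'butt',b.round(4),'g',g.round(4),'az',az(tip,n),az(tip,b),az(n,b))
A=np.radians(-17.0); d=.148
h=np.array([np.cos(A),np.sin(A),0]); G=tip+h*d*.866; G[2]=.104; print('G',G.round(4))
R=down(-17,10); z=R[:,2]
go(G+.019*z-.05*z,R);
```

```text
foot az -17.109218033227783 -16.623080454264574
tip [0.475  0.0254 0.03  ] neck [0.5474 0.0041 0.0905] butt [ 0.6309 -0.0219  0.1405] g [ 0.5956 -0.0115  0.117 ] az -16.445570770342393 -16.88497710686013 -17.264160059093793
G [ 0.5976 -0.012   0.104 ]
2 rows; rot/row [ 0.16  0.04 -1.08] total rot [ 0.3  0.1 -2.2]
[0.02, 0.33, 3.02]
[0.02, 0.35, 3.01]
```

apply_moves:
  plan:
    - [0,0.34,3,0.16,0,-1.08,6]
    - [0,0.34,3,0.16,0,-1.08,6]
    - [0,0,2.5,0,0,0,6]
    - [0,0,2.5,0,0,0,6]
    - [0,0,0,0,0,0,6]
    - [0,0,0,0,0,0,2]
    - [0,0,0,0,0,0,2]
    - [0,0,0,0,0,0,2]
    - [0,0,0,0,0,0,2]
  squeeze: 50

```text
time: 9.85
ee_pos: [0.597, -0.0095, 0.0868]
ee_rot: [[-0.943, 0.292, -0.161], [0.288, 0.956, 0.052], [0.169, 0.003, -0.986]]
force: [0.9, 1.4, 0.4]
gripper_width: 0.0303
finger_force: 0.6
```

Run:
```python
from h import *
s=st()
R0=np.array(s['ee_rot']);p=np.array(s['ee_pos']); g=p-.019*R0[:,2]
tip=np.array([.475,.0254,.030]); print('G',g.round(4),'tip in tool',(R0.T@(tip-p)).round(4))
```

```text
t 9.85 p [ 0.597  -0.0095  0.0868] psi -17.0 z [-0.161  0.052 -0.986] F [0.9 1.4 0.4] M [ 0.19 -0.32 -0.05] w 0.0303 ff 0.6 q [  6.  53. -15.  91.  11.  46.  61.]
G [ 0.6001 -0.0105  0.1055] tip in tool [ 0.1154 -0.0025  0.0775]
```

apply_moves:
  plan:
    - [0,0,0,0,0,0,2]
    - [0,0,0,0,0,0,2]
    - [0.5,0,-2.95,0,0,0,2]
    - [0.5,0,-2.95,0,0,0,2]
    - [0.5,0,-2.95,0,0,0,2]
    - [0,0,0,0,0,0,2]

```text
time: 10.45
ee_pos: [0.599, -0.0093, 0.1788]
ee_rot: [[-0.944, 0.292, -0.156], [0.287, 0.956, 0.053], [0.164, 0.005, -0.986]]
force: [0.2, -0.0, -2.3]
gripper_width: 0.0294
finger_force: 50.0
```

```bash
cat >> h.py <<'E'
TT=np.array([.1154,0,.0775]) # tip in tool
def tcp_for_tip(tip,R): return np.array(tip)-R@TT
E
python3 - <<'E'
from h import *
st(); R=down(-6.1,-50); a=go(tcp_for_tip([.582,-.3305,.17],R),R); print(a)
E
```

```text
t 10.45 p [ 0.599  -0.0093  0.1788] psi -17.0 z [-0.156  0.053 -0.986] F [ 0.2 -0.  -2.3] M [-0.11 -0.46 -0.02] w 0.0294 ff 50.0 q [  7.  46. -16.  88.   9.  56.  62.]
8 rows; rot/row [-0.46 -7.41 -1.35] total rot [ -3.7 -59.3 -10.8]
[-0.87, -3.86, -1.8]
[-1.0, -3.87, -1.72]
[-1.13, -3.87, -1.6]
[-1.23, -3.9, -1.49]
[-1.33, -3.91, -1.35]
[-1.4, -3.94, -1.21]
[-1.45, -3.96, -1.05]
[-1.49, -3.98, -0.89]
(array([ 0.59678023, -0.33205066,  0.30823086]), array([[-6.38777527e-01,  1.05941492e-01,  7.62062774e-01],
       [ 6.80987987e-02,  9.94372363e-01, -8.11551378e-02],
       [-7.66371858e-01,  5.54811972e-05, -6.42397207e-01]]))
```

apply_moves:
  plan:
    - [-0.9,-3.85,-2.5,-0.46,-7.4,-1.35,2]
    - [-1.0,-3.85,-2.2,-0.46,-7.4,-1.35,2]
    - [-1.1,-3.85,-1.6,-0.46,-7.4,-1.35,2]
    - [-1.2,-3.9,-1.5,-0.46,-7.4,-1.35,2]
    - [-1.3,-3.9,-1.35,-0.46,-7.4,-1.35,2]
    - [-1.4,-3.95,-1.0,-0.46,-7.4,-1.35,2]
    - [-1.45,-3.95,-0.7,-0.46,-7.4,-1.35,2]
    - [-1.5,-4.0,-0.5,-0.46,-7.4,-1.35,2]
    - [0,0,0,0,0,0,2]
    - [0,0,0,0,0,0,2]

```text
time: 11.45
ee_pos: [0.5833, -0.2538, 0.2636]
ee_rot: [[-0.84, 0.125, 0.528], [0.122, 0.992, -0.04], [-0.529, 0.031, -0.848]]
force: [-0.0, -0.5, -2.7]
gripper_width: 0.0296
finger_force: 50.0
```

Run:
```python
from h import *
s=st(); R=np.array(s['ee_rot']); print('tip pred',(np.array(s['ee_pos'])+R@TT).round(4))
a=camera('side'); b=camera('scene'); cv2.imwrite('pics/s6.png',a[:,:,::-1]); cv2.imwrite('pics/c6.png',b[:,:,::-1])
t=np.array(s['ee_pos'])+R@TT
S=cam('side');C=cam('scene'); ps=proj(S,t).astype(int);pc=proj(C,t).astype(int);print(ps,pc,proj(S,[.582,-.3305,.091]),proj(C,[.582,-.3305,.091]))
A=a[max(ps[1]-60,0):ps[1]+60,ps[0]-50:ps[0]+50];B=b[max(pc[1]-60,0):pc[1]+60,pc[0]-50:pc[0]+50]
print(A.shape,B.shape)
cv2.imwrite('pics/l6.png',np.hstack([cv2.resize(A,(400,480),interpolation=cv2.INTER_CUBIC),cv2.resize(B,(400,480),interpolation=cv2.INTER_CUBIC)])[:,:,::-1])
```

```text
t 11.45 p [ 0.5833 -0.2538  0.2636] psi -7.2 z [ 0.528 -0.04  -0.848] F [-0.  -0.5 -2.7] M [0.09 0.7  0.03] w 0.0296 ff 50.0 q [ 44.  33. -30. 116.  59.   7.  48.]
tip pred [ 0.5273 -0.2428  0.1368]
[389 288] [212 177] [434.73210233 327.2095017 ] [188.32761986 182.41006656]
(120, 100, 3) (120, 100, 3)
```

The row moves were limited by joint speed because joint 6 is near zero. I'll lift clear first, then finish the reorientation more slowly.

Run:
```python
from h import *
R=down(-6.1,-50); a=go(tcp_for_tip([.582,-.3305,.19],R),R,wmax=3.,vmax=1.5); print(a[0])
```

```text
7 rows; rot/row [ 0.09 -2.56 -0.27] total rot [  0.6 -17.9  -1.9]
[-0.76, -1.07, -0.63]
[-0.79, -1.08, -0.59]
[-0.81, -1.08, -0.56]
[-0.83, -1.08, -0.52]
[-0.84, -1.09, -0.47]
[-0.86, -1.1, -0.44]
[-0.87, -1.1, -0.4]
[ 0.59673054 -0.33209565  0.32819149]
```

apply_moves:
  plan:
    - [-1.6,0.1,-2.5,0,0,0,2]
    - [-0.3,-0.6,-0.1,0,-2.5,-0.3,2]
    - [-0.3,-0.6,-0.1,0,-2.5,-0.3,2]
    - [-0.3,-0.6,-0.1,0,-2.5,-0.3,2]
    - [-0.3,-0.6,-0.1,0,-2.5,-0.3,2]
    - [-0.3,-0.6,-0.1,0,-2.5,-0.3,2]
    - [-0.3,-0.6,-0.1,0,-2.5,-0.3,2]
    - [-0.3,-0.6,-0.1,0,-2.5,-0.3,2]
    - [0,0,0,0,0,0,2]

```text
time: 12.45
ee_pos: [0.5825, -0.2869, 0.2975]
ee_rot: [[-0.714, 0.097, 0.693], [0.08, 0.995, -0.057], [-0.696, 0.014, -0.718]]
force: [-0.9, 0.9, -2.8]
gripper_width: 0.0297
finger_force: 50.0
```

Run:
```python
from h import *
s=st(); print('tip',(np.array(s['ee_pos'])+np.array(s['ee_rot'])@TT).round(4))
R=down(-6.1,-50); a=go(tcp_for_tip([.582,-.3305,.19],R),R,wmax=3.,vmax=1.5); print(a[0])
```

```text
t 12.45 p [ 0.5825 -0.2869  0.2975] psi -5.6 z [ 0.693 -0.057 -0.718] F [-0.9  0.9 -2.8] M [ 0.15  1.07 -0.03] w 0.0297 ff 50.0 q [ 67.  40. -58. 120. 119.  19.  -0.]
tip [ 0.5538 -0.2822  0.1616]
4 rows; rot/row [ 0.23 -1.48 -0.06] total rot [ 0.9 -5.9 -0.3]
[-0.88, -1.08, -0.24]
[-0.88, -1.08, -0.21]
[-0.89, -1.08, -0.19]
[-0.89, -1.08, -0.15]
[ 0.59675654 -0.33208629  0.32820966]
```

apply_moves:
  plan:
    - [-0.9,-1.1,-0.25,0.2,-1.5,0,2]
    - [-0.9,-1.1,-0.2,0.2,-1.5,0,2]
    - [-0.9,-1.1,-0.2,0.2,-1.5,0,2]
    - [-0.9,-1.1,-0.15,0.2,-1.5,0,2]
    - [0,0,0,0,0,0,2]
    - [0,0,0,0,0,0,2]

```text
time: 13.05
ee_pos: [0.5979, -0.3326, 0.3306]
ee_rot: [[-0.636, 0.106, 0.765], [0.07, 0.994, -0.08], [-0.769, 0.003, -0.639]]
force: [-0.6, -0.1, -2.1]
gripper_width: 0.0293
finger_force: 50.0
```

Run:
```python
from h import *
s=st(); R=np.array(s['ee_rot']); t=np.array(s['ee_pos'])+R@TT; print('tip pred',t.round(4))
a=camera('side'); b=camera('scene'); cv2.imwrite('pics/s6.png',a[:,:,::-1]); cv2.imwrite('pics/c6.png',b[:,:,::-1])
S=cam('side');C=cam('scene'); ps=proj(S,t).astype(int);pc=proj(C,t).astype(int);print(ps,pc,proj(S,[.582,-.3305,.091]),proj(C,[.582,-.3305,.091]))
pc[0]=max(pc[0],50);u0s,v0s,u0c,v0c=ps[0]-50,max(ps[1]-50,0),pc[0]-50,max(pc[1]-50,0);print(u0s,v0s,u0c,v0c)
A=a[v0s:v0s+120,u0s:u0s+100];B=b[v0c:v0c+120,u0c:u0c+100]
cv2.imwrite('pics/l6.png',np.hstack([cv2.resize(x,(400,480),interpolation=cv2.INTER_CUBIC) for x in (A,B)])[:,:,::-1])
```

```text
t 13.05 p [ 0.5979 -0.3326  0.3306] psi -6.1 z [ 0.765 -0.08  -0.639] F [-0.6 -0.1 -2.1] M [0.16 1.16 0.03] w 0.0293 ff 50.0 q [ 73.  42. -63. 117. 125.  18.  -1.]
tip pred [ 0.5839 -0.3307  0.1923]
[449 300] [184 154] [434.73210233 327.2095017 ] [188.32761986 182.41006656]
399 250 134 104
```

View pics/l6.png

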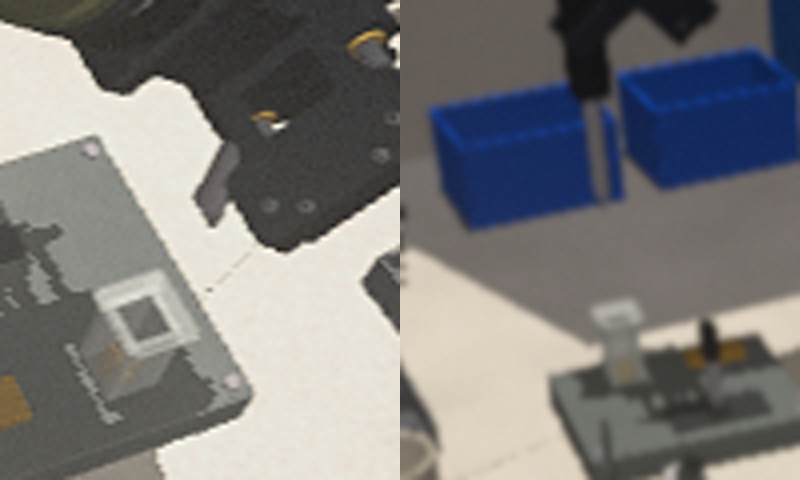

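Both crops show the blade hanging free near the guard. The tip is at (212,222) in the left (side) crop and (603,203) in the right (scene) crop, and the driver is nearly vertical.

Run:
```python
from h import *
s=sense(); R=np.array(s['ee_rot']); p=np.array(s['ee_pos']); t=p+R@TT
S=cam('side');C=cam('scene')
a=(399+212/4-.4,250+220/4-.4); b=(134+203/4-.4,104+203/4-.4)
X=tri([ray(S,*a),ray(C,*b)]); print('tip tri',X.round(4),'res',(proj(S,X)-a).round(2),(proj(C,X)-b).round(2),'in tool',(R.T@(X-p)).round(4))
G=p-.019*R[:,2]; print('G',G.round(4))
for d in (.0,.045): print(proj(C,t+[0,0,d]).round(1), proj(S,t+[0,0,d]).round(1))
print('img',b,(134+192/4-.4,104+97/4-.4))
# shank edges in scene image
im=cv2.imread('pics/c6.png').astype(int)
for r in range(128,160,3):
    row=im[r,170:200]; sat=row.max(1)-row.min(1); print(r,''.join('%4d'%x for x in row.sum(1)//3), )
```

```text
tip tri [ 0.5824 -0.3376  0.1911] res [-0.16  0.02] [-0.08 -0.02] in tool [ 0.1167 -0.008   0.0778]
G [ 0.5835 -0.3301  0.3427]
[184.6 155. ] [449.5 300.3]
[183.1 142.1] [456.8 286.9]
img (184.35, 154.35) (181.6, 127.85)
128   52  51  51  52  51  49  47  39  30  28  32  37  39  40  48  60  71  81  72  53  43  43  50  58  70  70  60  54  50  50
131   51  51  51  53  50  50  52  51  51  61  78  86  85  75  71  79  90  92  82  61  47  42  43  43  44  49  57  62  63  64
134   53  54  55  56  57  56  56  60  63  68  77  84  85  81  72  65  65  71  75  65  51  44  42  43  44  44  43  44  49  52
137   64  60  57  56  59  57  54  53  52  53  65  79  87  82  71  58  51  56  70  71  56  46  44  43  43  44  45  47  51  51
140   52  52  53  53  53  53  51  52  52  53  63  79  86  85  75  60  53  55  73  81  64  46  44  45  45  44  44  46  47  49
143   53  54  52  53  53  53  54  52  52  53  59  71  83  87  80  68  57  57  65  76  77  65  52  46  46  45  45  45  47  50
146   54  53  54  52  54  54  53  54  53  53  55  65  80  87  84  73  61  52  58  80 103 108 100  83  65  53  48  46  48  53
149   53  54  54  53  55  55  53  54  54  53  55  63  78  86  86  76  63  53  56  77 101 109 111 111 107 100  84  66  56  53
152   55  55  54  54  54  53  55  54  55  54  55  56  66  78  83  78  65  57  59  74  93 108 111 111 111 111 111 110 104 100
155   56  57  54  55  58  61  63  63  65  71  78  83  85  85  90  95 103 106 106 108 111 112 112 112 112 113 112 113 113 113
158   94  99 103 105 105 107 109 113 113 114 113 113 113 113 113 113 113 115 114 113 114 114 114 114 113 113 115 114 114 115
```

apply_moves:
  plan:
    - [2.4,0.04,1.83,0,0,0,2]
    - [2.31,0,1.92,0,0,0,2]
    - [2.31,0,1.92,0,0,0,2]
    - [0,0,0,0,0,0,2]
    - [0.77,0,0.64,0,0,0,2]
    - [0.77,0,0.64,0,0,0,2]
    - [0.77,0,0.64,0,0,0,2]
    - [0,0,0,0,0,0,2]

```text
time: 13.95
ee_pos: [0.5965, -0.3318, 0.2093]
ee_rot: [[-0.637, 0.106, 0.764], [0.07, 0.994, -0.08], [-0.768, 0.003, -0.64]]
force: [0.1, -0.5, -3.0]
gripper_width: 0.0297
finger_force: 50.0
```

```bash
cat >> h.py <<'E'
def tip():
    s=st(); R=np.array(s['ee_rot']); t=np.array(s['ee_pos'])+R@TT
    print('tip',t.round(4),'down in tool',(-R.T[:,2]).round(3),'axis',(R@[-.766,0,-.643]).round(3)); return s
E
python3 -c "
from h import *
tip()"
```

```text
t 13.95 p [ 0.5965 -0.3318  0.2093] psi -6.1 z [ 0.764 -0.08  -0.64 ] F [ 0.1 -0.5 -3. ] M [0.21 1.13 0.01] w 0.0297 ff 50.0 q [ 72.  60. -67. 122. 140.  36.  -4.]
tip [ 0.5822 -0.3299  0.071 ] down in tool [ 0.768 -0.003  0.64 ] axis [-0.003 -0.002  1.   ]
```

apply_moves:
  plan:
    - [0.77,0,0.64,0,0,0,2]
    - [0.77,0,0.64,0,0,0,2]
    - [0.39,0,0.32,0,0,0,2]
    - [0.39,0,0.32,0,0,0,2]
    - [0,0,0,0,0,0,2]

```text
time: 14.45
ee_pos: [0.597, -0.3314, 0.1798]
ee_rot: [[-0.636, 0.106, 0.765], [0.07, 0.994, -0.08], [-0.769, 0.003, -0.639]]
force: [-0.0, -0.8, -2.6]
gripper_width: 0.0297
finger_force: 50.0
```

```bash
python3 -c "
from h import *
tip()"
```

```text
t 14.45 p [ 0.597  -0.3314  0.1798] psi -6.1 z [ 0.765 -0.08  -0.639] F [-0.  -0.8 -2.6] M [0.18 1.08 0.  ] w 0.0297 ff 50.0 q [ 72.  64. -67. 123. 143.  39.  -5.]
tip [ 0.5829 -0.3295  0.0415] down in tool [ 0.769 -0.003  0.639] axis [-0.005 -0.002  1.   ]
```

apply_moves:
  plan:
    - [0.23,0,0.19,0,0,0,2]
    - [0.23,0,0.19,0,0,0,2]
    - [0,0,0,0,0,0,2]

```text
time: 14.75
ee_pos: [0.5997, -0.3314, 0.1792]
ee_rot: [[-0.629, 0.104, 0.771], [0.065, 0.995, -0.081], [-0.775, -0.001, -0.632]]
force: [-4.1, 0.2, 13.0]
gripper_width: 0.0294
finger_force: 50.0
```

```bash
python3 -c "
from h import *
tip()"
```

```text
t 14.75 p [ 0.5997 -0.3314  0.1792] psi -6.0 z [ 0.771 -0.081 -0.632] F [-4.1  0.2 13. ] M [-0.15 -0.32 -0.1 ] w 0.0294 ff 50.0 q [ 72.  65. -67. 123. 144.  40.  -5.]
tip [ 0.5869 -0.3302  0.0408] down in tool [0.775 0.001 0.632] axis [-0.014  0.002  1.   ]
```

apply_moves:
  plan:
    - [-0.23,0,-0.19,0,0,0,2]
    - [0,0,0,0,0,0,2]

```text
time: 14.95
ee_pos: [0.5982, -0.3317, 0.1794]
ee_rot: [[-0.633, 0.105, 0.767], [0.068, 0.994, -0.081], [-0.771, 0.001, -0.636]]
force: [0.8, 0.1, 4.6]
gripper_width: 0.0296
finger_force: 50.0
```

```bash
python3 -c "
from h import *
tip()"
```

```text
t 14.95 p [ 0.5982 -0.3317  0.1794] psi -6.0 z [ 0.767 -0.081 -0.636] F [0.8 0.1 4.6] M [ 0.05 -0.26 -0.01] w 0.0296 ff 50.0 q [ 72.  64. -67. 123. 143.  39.  -5.]
tip [ 0.5847 -0.3301  0.0411] down in tool [ 0.771 -0.001  0.636] axis [-0.009  0.     1.   ]
```

apply_moves:
  plan:
    - [0.063,-0.01,-0.077,0,0,0,2]
    - [0.063,-0.01,-0.077,0,0,0,2]
    - [0.063,-0.01,-0.077,0,0,0,2]
    - [0,0,0,0,0,0,2]

```text
time: 15.35
ee_pos: [0.5957, -0.3317, 0.1794]
ee_rot: [[-0.632, 0.105, 0.768], [0.068, 0.994, -0.081], [-0.772, 0.001, -0.636]]
force: [4.9, 0.2, 4.9]
gripper_width: 0.0292
finger_force: 50.0
```

```bash
python3 -c "
from h import *
tip()"
```

```text
t 15.35 p [ 0.5957 -0.3317  0.1794] psi -6.0 z [ 0.768 -0.081 -0.636] F [4.9 0.2 4.9] M [-0.06 -1.4   0.01] w 0.0292 ff 50.0 q [ 72.  64. -67. 123. 144.  40.  -5.]
tip [ 0.5822 -0.3301  0.0411] down in tool [ 0.772 -0.001  0.636] axis [-0.01 -0.    1.  ]
```

apply_moves:
  plan:
    - [-0.15,0.025,0.19,0,0,0,2]
    - [0,-0.16,0,5.4,0,4.45,2]
    - [0,-0.16,0,5.4,0,4.45,2]
    - [0,0,0,0,0,0,2]

```text
time: 15.75
ee_pos: [0.5976, -0.3335, 0.1792]
ee_rot: [[-0.598, 0.342, 0.725], [0.217, 0.94, -0.265], [-0.772, -0.001, -0.636]]
force: [2.2, -1.6, 10.4]
gripper_width: 0.0295
finger_force: 50.0
```

```bash
python3 -c "
from h import *
tip()"
```

```text
t 15.75 p [ 0.5976 -0.3335  0.1792] psi -20.0 z [ 0.725 -0.265 -0.636] F [ 2.2 -1.6 10.4] M [-0.84 -0.85 -0.23] w 0.0295 ff 50.0 q [ 66.  65. -69. 127. 140.  60. -16.]
tip [ 0.5848 -0.329   0.0409] down in tool [0.772 0.001 0.636] axis [-0.008  0.004  1.   ]
```

apply_moves:
  plan:
    - [-0.42,0,-0.35,0,0,0,2]
    - [0,0,0,0,0,0,2]

```text
time: 15.95
ee_pos: [0.5953, -0.3344, 0.1819]
ee_rot: [[-0.602, 0.342, 0.721], [0.221, 0.94, -0.261], [-0.767, 0.002, -0.641]]
force: [3.1, 0.6, -1.2]
gripper_width: 0.0293
finger_force: 50.0
```

apply_moves:
  plan:
    - [-0.19,0,0.23,0,0,0,2]
    - [0,0,0,0,0,0,2]

```text
time: 16.15
ee_pos: [0.5972, -0.3354, 0.1811]
ee_rot: [[-0.603, 0.343, 0.72], [0.222, 0.939, -0.262], [-0.766, 0.002, -0.643]]
force: [-1.1, 2.1, 0.0]
gripper_width: 0.0296
finger_force: 50.0
```

apply_moves:
  plan:
    - [0.38,0,-0.46,0,0,0,2]
    - [0,0,0,0,0,0,2]

```text
time: 16.35
ee_pos: [0.5922, -0.3338, 0.1819]
ee_rot: [[-0.601, 0.343, 0.721], [0.221, 0.939, -0.263], [-0.768, 0.001, -0.641]]
force: [3.7, 0.5, -4.5]
gripper_width: 0.029
finger_force: 50.0
```

```bash
python3 -c "
from h import *
tip()"
```

```text
t 16.35 p [ 0.5922 -0.3338  0.1819] psi -20.1 z [ 0.721 -0.263 -0.641] F [ 3.7  0.5 -4.5] M [0.52 0.49 0.26] w 0.029 ff 50.0 q [ 66.  64. -70. 128. 139.  59. -16.]
tip [ 0.5787 -0.3287  0.0437] down in tool [ 0.768 -0.001  0.641] axis [-0.003  0.     1.   ]
```

apply_moves:
  plan:
    - [-0.22,0,0.27,0,0,0,2]
    - [0.31,0,0.26,0,0,0,2]
    - [0,0,0,0,0,0,2]

```text
time: 16.65
ee_pos: [0.5963, -0.3345, 0.1793]
ee_rot: [[-0.6, 0.342, 0.723], [0.219, 0.94, -0.263], [-0.77, 0.001, -0.639]]
force: [-4.0, 1.0, 4.0]
gripper_width: 0.0296
finger_force: 50.0
```

```bash
python3 -c "
from h import *
tip()"
```

```text
t 16.65 p [ 0.5963 -0.3345  0.1793] psi -20.0 z [ 0.723 -0.263 -0.639] F [-4.  1.  4.] M [0.43 1.09 0.06] w 0.0296 ff 50.0 q [ 66.  65. -69. 127. 140.  59. -16.]
tip [ 0.5831 -0.3296  0.041 ] down in tool [ 0.77  -0.001  0.639] axis [-0.005  0.001  1.   ]
```

apply_moves:
  plan:
    - [0,-0.17,0,5.4,0,4.45,2]
    - [0,-0.17,0,5.4,0,4.45,2]
    - [0,-0.17,0,5.4,0,4.45,2]
    - [0,0,0,0,0,0,2]

```text
time: 17.05
ee_pos: [0.5953, -0.3373, 0.1792]
ee_rot: [[-0.483, 0.655, 0.58], [0.418, 0.755, -0.505], [-0.769, -0.002, -0.639]]
force: [-3.5, 1.5, 4.8]
gripper_width: 0.0299
finger_force: 50.0
```

```bash
python3 -c "
from h import *
tip()"
```

```text
t 17.05 p [ 0.5953 -0.3373  0.1792] psi -40.9 z [ 0.58  -0.505 -0.639] F [-3.5  1.5  4.8] M [ 0.53  0.73 -0.05] w 0.0299 ff 50.0 q [ 55.  65. -70. 127. 128.  82. -33.]
tip [ 0.5845 -0.3283  0.0409] down in tool [0.769 0.002 0.639] axis [-0.003  0.005  1.   ]
```

apply_moves:
  plan:
    - [0,-0.27,0,5.4,0,4.45,2]
    - [0,-0.27,0,5.4,0,4.45,2]
    - [0,0,0,0,0,0,2]

```text
time: 17.35
ee_pos: [0.5924, -0.3412, 0.1792]
ee_rot: [[-0.368, 0.818, 0.443], [0.523, 0.576, -0.628], [-0.769, 0.001, -0.639]]
force: [-0.6, 3.3, 4.1]
gripper_width: 0.0295
finger_force: 50.0
```

```bash
python3 -c "
from h import *
tip()"
```

```text
t 17.35 p [ 0.5924 -0.3412  0.1792] psi -54.8 z [ 0.443 -0.628 -0.639] F [-0.6  3.3  4.1] M [1.26 0.1  0.5 ] w 0.0295 ff 50.0 q [ 49.  66. -69. 122. 119.  92. -42.]
tip [ 0.5843 -0.3296  0.041 ] down in tool [ 0.769 -0.001  0.639] axis [-0.003  0.003  1.   ]
```

apply_moves:
  plan:
    - [0,-0.17,0,5.4,0,4.45,2]
    - [0,0,0,0,0,0,2]

```text
time: 17.55
ee_pos: [0.5909, -0.3429, 0.1793]
ee_rot: [[-0.301, 0.882, 0.364], [0.564, 0.472, -0.677], [-0.769, 0.001, -0.639]]
force: [1.9, 4.9, 3.4]
gripper_width: 0.0297
finger_force: 50.0
```

```bash
python3 -c "
from h import *
tip()"
```

```text
t 17.55 p [ 0.5909 -0.3429  0.1793] psi -61.9 z [ 0.364 -0.677 -0.639] F [1.9 4.9 3.4] M [ 1.43 -0.16  0.56] w 0.0297 ff 50.0 q [ 46.  66. -69. 119. 115.  96. -45.]
tip [ 0.5844 -0.3303  0.041 ] down in tool [ 0.769 -0.001  0.639] axis [-0.003  0.003  1.   ]
```

apply_moves:
  plan:
    - [0.12,0.25,-0.15,0,0,0,2]
    - [0,-0.17,0,5.4,0,4.45,2]
    - [0,0,0,0,0,0,2]

```text
time: 17.85
ee_pos: [0.5893, -0.3427, 0.1793]
ee_rot: [[-0.229, 0.934, 0.274], [0.595, 0.357, -0.72], [-0.77, -0.002, -0.638]]
force: [0.9, 2.6, 4.8]
gripper_width: 0.0298
finger_force: 50.0
```

```bash
python3 -c "
from h import *
tip()"
```

```text
t 17.85 p [ 0.5893 -0.3427  0.1793] psi -69.1 z [ 0.274 -0.72  -0.638] F [0.9 2.6 4.8] M [ 0.75 -0.34  0.43] w 0.0298 ff 50.0 q [ 43.  67. -69. 115. 110.  99. -49.]
tip [ 0.5841 -0.3298  0.041 ] down in tool [0.77  0.002 0.638] axis [-0.001  0.007  1.   ]
```

apply_moves:
  plan:
    - [0,-0.15,0,5.4,0,4.45,2]
    - [0,0,0,0,0,0,2]

```text
time: 18.05
ee_pos: [0.5878, -0.3434, 0.1793]
ee_rot: [[-0.156, 0.97, 0.184], [0.618, 0.241, -0.748], [-0.77, -0.003, -0.637]]
force: [1.9, 3.3, 5.4]
gripper_width: 0.0294
finger_force: 50.0
```

```bash
python3 -c "
from h import *
tip()"
```

```text
t 18.05 p [ 0.5878 -0.3434  0.1793] psi -76.0 z [ 0.184 -0.748 -0.637] F [1.9 3.3 5.4] M [ 0.59 -0.42  0.43] w 0.0294 ff 50.0 q [ 41.  67. -69. 111. 106. 103. -52.]
tip [ 0.584  -0.3301  0.041 ] down in tool [0.77  0.003 0.637] axis [0.001 0.008 1.   ]
```

apply_moves:
  plan:
    - [0,-0.15,0,5.4,0,4.45,2]
    - [0,0,0,0,0,0,2]

```text
time: 18.25
ee_pos: [0.5861, -0.3439, 0.1794]
ee_rot: [[-0.08, 0.993, 0.092], [0.632, 0.122, -0.765], [-0.771, -0.003, -0.637]]
force: [0.9, 2.4, 5.4]
gripper_width: 0.0297
finger_force: 50.0
```

apply_moves:
  plan:
    - [0,-0.15,0,5.4,0,4.45,2]
    - [0,0,0,0,0,0,2]

```text
time: 18.45
ee_pos: [0.5846, -0.3441, 0.1793]
ee_rot: [[-0.004, 1.0, -0.002], [0.637, 0.001, -0.771], [-0.771, -0.004, -0.637]]
force: [1.2, 3.3, 5.6]
gripper_width: 0.0295
finger_force: 50.0
```

```bash
python3 -c "
from h import *
tip()"
```

```text
t 18.45 p [ 0.5846 -0.3441  0.1793] psi -89.9 z [-0.002 -0.771 -0.637] F [1.2 3.3 5.6] M [ 0.44 -0.39  0.72] w 0.0295 ff 50.0 q [ 38.  69. -68. 101.  99. 108. -56.]
tip [ 0.584  -0.3303  0.041 ] down in tool [0.771 0.004 0.637] axis [0.004 0.008 1.   ]
```

apply_moves:
  plan:
    - [0,-0.1,0,3.86,0,3.18,2]
    - [0,0,0,0,0,0,2]

```text
time: 18.65
ee_pos: [0.5835, -0.3442, 0.1793]
ee_rot: [[0.051, 0.996, -0.068], [0.635, -0.085, -0.768], [-0.771, -0.004, -0.637]]
force: [1.8, 2.8, 5.8]
gripper_width: 0.0294
finger_force: 50.0
```

```bash
python3 -c "
from h import *
tip()"
```

```text
t 18.65 p [ 0.5835 -0.3442  0.1793] psi -94.9 z [-0.068 -0.768 -0.637] F [1.8 2.8 5.8] M [ 0.46 -0.42  0.86] w 0.0294 ff 50.0 q [ 37.  69. -67.  97.  97. 110. -58.]
tip [ 0.5841 -0.3305  0.041 ] down in tool [0.771 0.004 0.637] axis [0.005 0.008 1.   ]
```

apply_moves:
  plan:
    - [0,0.1,0,-3.86,0,-3.18,2]
    - [0,0,0,0,0,0,2]

```text
time: 18.85
ee_pos: [0.5841, -0.3444, 0.1793]
ee_rot: [[-0.007, 1.0, 0.004], [0.637, 0.008, -0.771], [-0.771, -0.003, -0.637]]
force: [3.0, 1.2, 4.6]
gripper_width: 0.0299
finger_force: 50.0
```

```bash
python3 -c "
from h import *
tip()"
```

```text
t 18.85 p [ 0.5841 -0.3444  0.1793] psi -89.6 z [ 0.004 -0.771 -0.637] F [3.  1.2 4.6] M [ 0.72 -0.79  0.94] w 0.0299 ff 50.0 q [ 38.  68. -68. 101.  99. 108. -56.]
tip [ 0.5836 -0.3307  0.041 ] down in tool [0.771 0.003 0.637] axis [0.003 0.008 1.   ]
```

apply_moves:
  plan:
    - [0,0.1,0,-3.86,0,-3.18,2]
    - [0,0,0,0,0,0,2]

```text
time: 19.05
ee_pos: [0.585, -0.3443, 0.1793]
ee_rot: [[-0.061, 0.996, 0.07], [0.634, 0.093, -0.767], [-0.771, -0.002, -0.637]]
force: [1.8, 2.8, 3.9]
gripper_width: 0.0298
finger_force: 50.0
```

```bash
python3 -c "
from h import *
tip()"
```

```text
t 19.05 p [ 0.585  -0.3443  0.1793] psi -84.7 z [ 0.07  -0.767 -0.637] F [1.8 2.8 3.9] M [ 0.68 -0.87  0.91] w 0.0298 ff 50.0 q [ 39.  68. -68. 105. 102. 106. -55.]
tip [ 0.5834 -0.3306  0.041 ] down in tool [0.771 0.002 0.637] axis [0.002 0.007 1.   ]
```

apply_moves:
  plan:
    - [-0.92,0,-0.76,0,0,0,2]
    - [0,0,0,0,0,0,2]

```text
time: 19.25
ee_pos: [0.5836, -0.3449, 0.1898]
ee_rot: [[-0.06, 0.996, 0.06], [0.635, 0.085, -0.768], [-0.77, -0.008, -0.638]]
force: [0.2, -0.4, -2.3]
gripper_width: 0.0297
finger_force: 49.9
```

```bash
python3 -c "
from h import *
tip()"
```

```text
t 19.25 p [ 0.5836 -0.3449  0.1898] psi -85.1 z [ 0.06  -0.768 -0.638] F [ 0.2 -0.4 -2.3] M [ 1.02  0.18 -0.03] w 0.0297 ff 49.9 q [ 39.  67. -68. 104. 100. 106. -54.]
tip [ 0.5813 -0.331   0.0515] down in tool [0.77  0.008 0.638] axis [0.007 0.007 1.   ]
```

apply_moves:
  plan:
    - [0,0.16,0,-5.15,0,-4.24,2]
    - [0,0.16,0,-5.15,0,-4.24,2]
    - [0,0.16,0,-5.15,0,-4.24,2]
    - [0,0.16,0,-5.15,0,-4.24,2]
    - [0,0.16,0,-5.15,0,-4.24,2]
    - [0,0,0,0,0,0,2]
    - [0.69,0,0.57,0,0,0,2]
    - [0,0,0,0,0,0,2]

```text
time: 20.05
ee_pos: [0.5938, -0.3425, 0.1844]
ee_rot: [[-0.391, 0.788, 0.476], [0.498, 0.616, -0.611], [-0.774, -0.002, -0.633]]
force: [-3.3, -0.2, 10.9]
gripper_width: 0.0296
finger_force: 50.1
```

```bash
python3 -c "
from h import *
tip()"
```

```text
t 20.05 p [ 0.5938 -0.3425  0.1844] psi -52.0 z [ 0.476 -0.611 -0.633] F [-3.3 -0.2 10.9] M [-0.95  0.54 -0.49] w 0.0296 ff 50.1 q [ 50.  65. -70. 123. 121.  90. -39.]
tip [ 0.5856 -0.3323  0.046 ] down in tool [0.774 0.002 0.633] axis [-0.006  0.011  1.   ]
```

Contact here is at 46 mm, against 41 mm before. So the blade really was in the slot, and the 0.6 N·m torque was the stop. I'll go back clockwise under light pressure until it drops into the slot again, to confirm it is tight.

apply_moves:
  plan:
    - [0.17,-0.14,-0.22,0,0,0,2]
    - [0,-0.16,0,5.4,0,4.45,2]
    - [0,0,0,0,0,0,2]

```text
time: 20.35
ee_pos: [0.5915, -0.3394, 0.183]
ee_rot: [[-0.329, 0.856, 0.399], [0.545, 0.517, -0.66], [-0.771, 0.001, -0.637]]
force: [2.4, -2.0, -1.5]
gripper_width: 0.0293
finger_force: 50.0
```

apply_moves:
  plan:
    - [0,-0.16,0,5.4,0,4.45,2]
    - [0,0,0,0,0,0,2]

```text
time: 20.55
ee_pos: [0.5887, -0.3409, 0.1815]
ee_rot: [[-0.264, 0.912, 0.315], [0.581, 0.411, -0.703], [-0.77, -0.003, -0.638]]
force: [1.8, -3.2, -1.3]
gripper_width: 0.03
finger_force: 50.0
```

apply_moves:
  plan:
    - [0,-0.16,0,5.4,0,4.45,2]
    - [0,0,0,0,0,0,2]

```text
time: 20.75
ee_pos: [0.5869, -0.342, 0.1814]
ee_rot: [[-0.192, 0.955, 0.228], [0.608, 0.298, -0.736], [-0.77, -0.003, -0.638]]
force: [2.6, -2.9, -1.9]
gripper_width: 0.0295
finger_force: 50.0
```

apply_moves:
  plan:
    - [0,-0.16,0,5.4,0,4.45,2]
    - [0,0,0,0,0,0,2]

```text
time: 20.95
ee_pos: [0.5842, -0.3431, 0.1811]
ee_rot: [[-0.119, 0.984, 0.135], [0.627, 0.18, -0.758], [-0.77, -0.006, -0.638]]
force: [0.2, -3.3, -2.8]
gripper_width: 0.0295
finger_force: 50.0
```

```bash
python3 -c "
from h import *
tip()"
```

```text
t 20.95 p [ 0.5842 -0.3431  0.1811] psi -79.6 z [ 0.135 -0.758 -0.638] F [ 0.2 -3.3 -2.8] M [0.19 0.13 0.08] w 0.0295 ff 50.0 q [ 40.  67. -69. 109. 104. 104. -53.]
tip [ 0.5809 -0.3295  0.0428] down in tool [0.77  0.006 0.638] axis [0.004 0.007 1.   ]
```

```bash
cat >> h.py <<'E'
def tq():
    s=sense(); R=np.array(s['ee_rot']);p=np.array(s['ee_pos']);F=np.array(s['force']);t=p+R@TT
    r=t-(p-.203*R[:,2]); print('psi %.1f tipz %.4f'%(np.degrees(np.arctan2(-R[0,1],R[1,1])),t[2]),'tip',t[:2].round(4),'F',F.round(1),'Mz %.2f torque@tip %.2f'%(s['wrist_torque'][2],s['wrist_torque'][2]-(r[0]*F[1]-r[1]*F[0])))
E
python3 -c "
from h import *
tq()"
```

```text
psi -79.6 tipz 0.0428 tip [ 0.5809 -0.3295] F [ 0.2 -3.3 -2.8] Mz 0.08 torque@tip 0.13
```

apply_moves:
  plan:
    - [0.05,0,0.33,0,0,0,2]
    - [0,0,0,0,0,0,2]

```text
time: 21.15
ee_pos: [0.5844, -0.3447, 0.1796]
ee_rot: [[-0.12, 0.983, 0.139], [0.627, 0.184, -0.757], [-0.77, -0.004, -0.639]]
force: [-0.2, 0.4, 2.4]
gripper_width: 0.0292
finger_force: 50.0
```

```bash
python3 -c "
from h import *
tq()"
```

```text
psi -79.4 tipz 0.0413 tip [ 0.5813 -0.331 ] F [-0.2  0.4  2.4] Mz -0.01 torque@tip 0.01
```

apply_moves:
  plan:
    - [0,-0.16,0,5.4,0,4.45,2]
    - [0,0,0,0,0,0,2]

```text
time: 21.35
ee_pos: [0.5832, -0.3448, 0.1795]
ee_rot: [[-0.042, 0.998, 0.043], [0.637, 0.059, -0.769], [-0.77, -0.005, -0.638]]
force: [-1.2, 0.8, 3.6]
gripper_width: 0.0294
finger_force: 50.1
```

```bash
python3 -c "
from h import *
tq()"
```

```text
psi -86.6 tipz 0.0412 tip [ 0.5817 -0.3309] F [-1.2  0.8  3.6] Mz 0.19 torque@tip 0.36
```

apply_moves:
  plan:
    - [0,-0.16,0,5.4,0,4.45,2]
    - [0,0,0,0,0,0,2]

```text
time: 21.55
ee_pos: [0.5816, -0.3451, 0.1796]
ee_rot: [[0.035, 0.998, -0.051], [0.636, -0.062, -0.769], [-0.771, -0.005, -0.637]]
force: [-1.9, 0.1, 4.2]
gripper_width: 0.0298
finger_force: 50.2
```

```bash
python3 -c "
from h import *
tq()"
```

```text
psi -93.6 tipz 0.0413 tip [ 0.5817 -0.3312] F [-1.9  0.1  4.2] Mz 0.21 torque@tip 0.49
```

apply_moves:
  plan:
    - [0,-0.16,0,5.4,0,4.45,2]
    - [0,0,0,0,0,0,2]

```text
time: 21.75
ee_pos: [0.58, -0.3451, 0.1796]
ee_rot: [[0.112, 0.983, -0.144], [0.627, -0.182, -0.757], [-0.771, -0.005, -0.637]]
force: [-2.1, 0.5, 5.6]
gripper_width: 0.0298
finger_force: 50.3
```

```bash
python3 -c "
from h import *
tq()
s=sense();print(np.round(s['joint_pos']))"
```

```text
psi -100.5 tipz 0.0413 tip [ 0.5818 -0.3315] F [-2.1  0.5  5.6] Mz 0.57 torque@tip 0.88
[ 36.  70. -67.  93.  94. 112. -60.]
```

The torque at the tip rises 0.01, 0.36, 0.49, 0.88 N·m while the blade stays on the slot floor, so the screw is tight at its stop. Now I'll unload the blade within the slot play and lift it out.

apply_moves:
  plan:
    - [0,0.13,0,-4.4,0,-3.63,2]
    - [0,0.13,0,-4.4,0,-3.63,2]
    - [0,0.13,0,-4.2,0,-3.4,2]
    - [0,0,0,0,0,0,2]
    - [-1.54,0,-1.27,0,0,0,2]
    - [-3.08,0,-2.55,0,0,0,2]
    - [-3.08,0,-2.55,0,0,0,2]
    - [-3.08,0,-2.55,0,0,0,2]
    - [-0.8,0,-0.7,0,0,0,2]
    - [0,0,0,0,0,0,2]

```text
time: 22.75
ee_pos: [0.5844, -0.3448, 0.3303]
ee_rot: [[-0.069, 0.994, 0.082], [0.635, 0.107, -0.765], [-0.769, -0.001, -0.639]]
force: [-0.5, 0.7, -3.6]
gripper_width: 0.0295
finger_force: 50.0
```

Run:
```python
from h import *
tip(); R=down(-29,-50); a=go(tcp_for_tip([.5705,.281,.2],R),R,vmax=5.2); print(a[0])
```

```text
t 22.75 p [ 0.5844 -0.3448  0.3303] psi -83.9 z [ 0.082 -0.765 -0.639] F [-0.5  0.7 -3.6] M [ 1.18  0.17 -0.08] w 0.0295 ff 50.0 q [ 42.  55. -75. 100.  93. 107. -42.]
tip [ 0.5827 -0.3308  0.192 ] down in tool [0.769 0.001 0.639] axis [0.    0.005 1.   ]
12 rows; rot/row [-3.51  0.02 -2.93] total rot [-42.1   0.2 -35.1]
[3.22, 0.54, -3.99]
[3.19, 0.96, -3.94]
[3.13, 1.35, -3.86]
[3.05, 1.74, -3.78]
[2.96, 2.13, -3.65]
[2.83, 2.49, -3.51]
[2.7, 2.85, -3.34]
[2.55, 3.18, -3.16]
[2.38, 3.49, -2.96]
[2.2, 3.78, -2.73]
[1.99, 4.05, -2.49]
[1.78, 4.3, -2.23]
[0.58348089 0.27385384 0.33824096]
```

apply_moves:
  plan:
    - [3.2,0.55,-4.0,-3.5,0,-2.9,2]
    - [3.2,0.95,-3.95,-3.5,0,-2.9,2]
    - [3.15,1.35,-3.85,-3.5,0,-2.9,2]
    - [3.05,1.75,-3.8,-3.5,0,-2.9,2]
    - [2.95,2.15,-3.65,-3.5,0,-2.9,2]
    - [2.85,2.5,-3.5,-3.5,0,-2.9,2]
    - [0,0,0,0,0,0,2]

```text
time: 23.45
ee_pos: [0.5844, -0.0382, 0.3309]
ee_rot: [[-0.363, 0.827, 0.429], [0.532, 0.562, -0.634], [-0.765, -0.002, -0.644]]
force: [-0.4, -0.1, -2.5]
gripper_width: 0.0296
finger_force: 50.0
```

Run:
```python
from h import *
tip(); R=down(-29,-50); a=go(tcp_for_tip([.5705,.281,.2],R),R,vmax=4.5); print(a[0])
```

```text
t 23.45 p [ 0.5844 -0.0382  0.3309] psi -55.8 z [ 0.429 -0.634 -0.644] F [-0.4 -0.1 -2.5] M [0.85 0.63 0.03] w 0.0296 ff 50.0 q [ 16.  52. -80. 115.  85. 109. -55.]
tip [ 0.5757 -0.026   0.1927] down in tool [0.765 0.002 0.644] axis [0.002 0.    1.   ]
7 rows; rot/row [-2.95 -0.01 -2.45] total rot [-20.6  -0.1 -17.2]
[2.29, 2.49, -2.9]
[2.19, 2.74, -2.76]
[2.06, 2.96, -2.62]
[1.92, 3.18, -2.46]
[1.79, 3.38, -2.29]
[1.64, 3.57, -2.12]
[1.48, 3.74, -1.92]
[0.58345018 0.27381082 0.33818416]
```

apply_moves:
  plan:
    - [2.3,2.5,-2.9,-2.95,0,-2.45,2]
    - [2.2,2.75,-2.75,-2.95,0,-2.45,2]
    - [2.05,2.95,-2.6,-2.95,0,-2.45,2]
    - [1.9,3.2,-2.45,-2.95,0,-2.45,2]
    - [1.8,3.4,-2.3,-2.95,0,-2.45,2]
    - [1.65,3.55,-2.1,-2.95,0,-2.45,2]
    - [1.5,3.75,-1.9,-2.95,0,-2.45,2]
    - [0,0,0,0,0,0,2]

```text
time: 24.25
ee_pos: [0.5869, 0.2716, 0.3354]
ee_rot: [[-0.562, 0.49, 0.666], [0.314, 0.872, -0.376], [-0.765, -0.002, -0.644]]
force: [-0.5, 0.0, -2.7]
gripper_width: 0.0294
finger_force: 50.0
```

Run:
```python
from h import *
s=tip(); R=np.array(s['ee_rot']); p=np.array(s['ee_pos'])
t=p+R@TT; print('xy err in tool axes (cm)',(R.T@(np.array([.5705,.281,t[2]])-t)*100).round(2))
```

```text
t 24.25 p [0.5869 0.2716 0.3354] psi -29.3 z [ 0.666 -0.376 -0.644] F [-0.5  0.  -2.7] M [ 0.57  1.04 -0.08] w 0.0294 ff 50.0 q [-12.  56. -79. 104.  91. 111. -46.]
tip [0.5736 0.2787 0.1972] down in tool [0.765 0.002 0.644] axis [0.002 0.001 1.   ]
xy err in tool axes (cm) [ 0.25  0.04 -0.29]
```

apply_moves:
  plan:
    - [0.25,0.04,-0.29,0,0,0,2]
    - [3.06,0,2.58,0,0,0,2]
    - [3.06,0,2.58,0,0,0,2]
    - [1.53,0,1.29,0,0,0,2]
    - [0,0,0,0,0,0,2]
    - [0,0,0,0,0,0,2]

```text
time: 24.85
ee_pos: [0.5857, 0.2677, 0.238]
ee_rot: [[-0.557, 0.497, 0.666], [0.316, 0.868, -0.384], [-0.768, -0.003, -0.64]]
force: [-0.5, -0.8, -2.4]
gripper_width: 0.0295
finger_force: 50.0
```

Run:
```python
from h import *
s=tip(); R=np.array(s['ee_rot']); t=np.array(s['ee_pos'])+R@TT
# measure tip vs pot rim in both fixed cameras: print intensity pic around (ascii)
for n in('scene','side'):
    c=cam(n); im=camera(n); cv2.imwrite('pics/pot_%s.png'%n,im[:,:,::-1])
    print(n,'tip',proj(c,t).round(1),'rim',[proj(c,[.5705+a,.2809+b,.085]).round(0).tolist() for a,b in((-.026,-.026),(-.026,.026),(.026,.026),(.026,-.026))])
    u,v=proj(c,t).astype(int); g=im[v-14:v+22:2,u-22:u+22:1].sum(2)//3
    for r in g: print(''.join(' .:-=+*#%@'[min(9,int(x)//26)] for x in r))
```

```text
t 24.85 p [0.5857 0.2677 0.238 ] psi -29.8 z [ 0.666 -0.384 -0.64 ] F [-0.5 -0.8 -2.4] M [0.55 0.93 0.02] w 0.0295 ff 50.0 q [-14.  64. -75. 109.  96. 111. -56.]
tip [0.573  0.2745 0.0997] down in tool [0.768 0.003 0.64 ] axis [-0.002  0.004  1.   ]
scene tip [272.6 277.6] rim [[279.0, 275.0], [289.0, 286.0], [270.0, 292.0], [261.0, 281.0]]
===============--:::-----:........:-==+##%%%
===============-:.::-----::::::::.:-+##%%%%%
===============-:.::-----::::::::::=+##%%%%%
===============-::.:------:::::::::-==++**##
===============-::::------::::::::--=======+
================-:::------:-:---============
==================--------=--===============
*******+===========----========++===========
%%%%%%%#**+=================--=++*+=========
%%%%%%%%%%#*+===============----==+=========
%%%%%%%%%%#+=================--------=======
%%%%%%%%%%#+=-==============--==++==========
%%%%%%%%%%#*==--===========--==+++==========
%%%%%%%%%%%*=------=========================
%%%%%%%%%%%*==-----==+++====================
%%%%%%%%%%#*==-=----========================
%%%%%%%%%%%*===-----=================
[... 254 characters left out ...]
%*----*%%%%%%%%%%%%%%%%%%
%%%%%%%%%%%%%%%%%%%#=----*%%%%%%%%%%%%%%%%%%
%%%%%%%%%%%%%%%%%%%#+----*%%%%%%%%%%%%%%%%%%
%%%%%%%%%%%%%%%%%%%#+----*%%%%%%%%%%%%%%%%%%
%%%%%%%%%%%%%%%%%**=---=-+%%%%%%%%%%%%%%%%%%
%%%%%%%%%%%%#%#*======--===*#%%%%%%%%%%%%%%%
%%%%%%%%*+============--=--==#%%%%%%%%%%%%%%
#+=++++================-=-====+#%%%%%%%%%%%%
#=+++=+=--=+*==========-=--===-=#%%%%%%%%%%%
==+++++=-=--*#+===========--=====*%%%%%%%%%%
%#=++=*#----=-========-==========*%%%%%%%%%%
%#=+=*%#---===-====++============*%%%%%%%%%%
%#=+++++--=======================*%%%%%%%%%%
%#++++==-=-=====-================*%%%%%%%%%%
+=+++++===-=====-===============+#%%%%%%%%%%
+=+=+++=---=--===================#%%%%%%%%%%
```

apply_moves:
  plan:
    - [0.35,0.44,-0.42,0,0,0,2]
    - [1.53,0,1.28,0,0,0,2]
    - [1.53,0,1.28,0,0,0,2]
    - [1.53,0,1.28,0,0,0,2]
    - [1.53,0,1.28,0,0,0,2]
    - [0,0,0,0,0,0,2]

```text
time: 25.55
ee_pos: [0.5826, 0.2749, 0.1571]
ee_rot: [[-0.558, 0.496, 0.665], [0.315, 0.868, -0.383], [-0.768, -0.004, -0.641]]
force: [0.0, -0.2, -2.3]
gripper_width: 0.0298
finger_force: 50.0
```

Run:
```python
from h import *
s=tip(); R=np.array(s['ee_rot']); t=np.array(s['ee_pos'])+R@TT
print('xy err in tool axes (cm)',(R.T@(np.array([.5705,.281,t[2]])-t)*100).round(2))
```

```text
t 25.55 p [0.5826 0.2749 0.1571] psi -29.7 z [ 0.665 -0.383 -0.641] F [ 0.  -0.2 -2.3] M [ 0.53  1.   -0.01] w 0.0298 ff 50.0 q [-17.  71. -70. 110. 101. 110. -61.]
tip [0.5698 0.2815 0.0188] down in tool [0.768 0.004 0.641] axis [-0.     0.005  1.   ]
xy err in tool axes (cm) [-0.06 -0.01  0.07]
```

apply_moves:
  plan:
    - [0.77,0,0.64,0,0,0,2]
    - [0.23,0,0.19,0,0,0,2]
    - [0.12,0,0.1,0,0,0,2]
    - [0,0,0,0,0,0,2]

```text
time: 25.95
ee_pos: [0.5831, 0.2753, 0.1445]
ee_rot: [[-0.556, 0.496, 0.667], [0.317, 0.868, -0.382], [-0.768, -0.001, -0.64]]
force: [-0.0, 0.2, -2.3]
gripper_width: 0.0292
finger_force: 50.0
```

```bash
python3 -c "
from h import *
tip()"
```

```text
t 25.95 p [0.5831 0.2753 0.1445] psi -29.8 z [ 0.667 -0.382 -0.64 ] F [-0.   0.2 -2.3] M [0.57 1.06 0.02] w 0.0292 ff 50.0 q [-17.  72. -70. 110. 102. 110. -62.]
tip [0.5706 0.2822 0.0062] down in tool [0.768 0.001 0.64 ] axis [-0.003  0.003  1.   ]
```

apply_moves:
  plan:
    - [0.12,0,0.1,0,0,0,2]
    - [0,0,0,0,0,0,8]
    - [0,0,0,0,0,0,8]
    - [0,0,0,0,0,0,8]
    - [0,0,0,0,0,0,8]
    - [0,0,0,0,0,0,8]
    - [0,0,-2,0,0,0,8]
    - [0,0,-3,0,0,0,8]
    - [0,0,-4,0,0,0,8]
    - [0,0,-4,0,0,0,8]
    - [0,0,0,0,0,0,8]
    - [0,0,0,0,0,0,8]

```text
time: 27.15
ee_pos: [0.4963, 0.3254, 0.2262]
ee_rot: [[-0.556, 0.495, 0.668], [0.316, 0.869, -0.381], [-0.769, -0.001, -0.64]]
force: [-0.8, -1.3, 0.4]
gripper_width: 0.0802
finger_force: 0.0
```

Run:
```python
from h import *
st()
S=cam('side');C=cam('scene')
for n,c in(('scene',C),('side',S)):
    im=camera(n); cv2.imwrite('pics/p7_%s.png'%n,im[:,:,::-1])
    b=[proj(c,[.5705,.281,z]).round(0).tolist() for z in (.004,.085,.1,.199)]; print(n,b)
    u,v=map(int,b[3]); g=im[v-20:v+60:2,u-30:u+30].sum(2)//3
    for r in g: print(''.join(' .:-=+*#%@'[min(9,int(x)//26)] for x in r))
```

```text
t 27.15 p [0.4963 0.3254 0.2262] psi -29.7 z [ 0.668 -0.381 -0.64 ] F [-0.8 -1.3  0.4] M [ 0.32  0.63 -0.05] w 0.0802 ff 0.0 q [-26.  65. -75. 111.  88. 115. -68.]
scene [[275.0, 308.0], [275.0, 283.0], [275.0, 279.0], [274.0, 246.0]]
%%%%%%%%%%%%%%%%%%%%%%%%%%%%%%%%%%%%%%%%%%%%%%%%#*==+*##%%%%
%%%%%%%%%%%%%%%%%%%%%%%%%%%%%%%%%%%%%%%%%%%%%%%%%#*+=+**###%
%%%%%%%%%%%%%%%%%%%%%%%%%%%%%%%%%%%%%%%%%%%%%%%%%%#*=------+
%%%%%%%%%%%%%%%%%%%%%%%%%%%%%%%%%%%%%%%%%%%%%%%%%%%#+:.....:
%%%%%%%%%%%%%%%%%%%%%%%%%%%%%%%%%%%%%%%%%%%%%%%%%%%#+:......
%%%%%%%%%%%%%%%%%%%%%%%%%%%%%%%%%%%%%%%%%%%%%%%%%%%#+-......
%%%%%%%%%%%%%%%%%%%%%%%%%%%%%%%%%%%%%%%%%%%%%%%%%%%%#+:.....
%%%%%%%%%%%%%%%%%%%%%%%%%%%%%%%%%%%%%%%%%%%%%%%%%%%%%#+:....
####**+*#%%%%%%%%%%%%%%%%%%%%%%%%%%%%%%%%%%%%%%%%%%%%%#+-...
------:-+#%%%%%%%%%%%%%%%%%%%%%%%%%%%%%%%%%%%%%%%%%%%%%#+:..
:::::::-=*%%%%%%%%%%%%%%%%%%%%%%%%%%%%%%%%%%%%%%%%%%%###*=:.
::::::::-+#%%%%%%%%%%%%%%%%%%%%%%%%%%%%%%%%%%%%%%%%#*=-=++=:
::::::::-=*#%%%%%%%%%%%%%%%%%%%%%%%%%%%%%%%%%%%%%%#+-:...:::
----::-::-+#%%%%%%%%%%%%%%%%%%%%%%%%%%%%%%%%%%%%##+-........
::::::::::-
[... 3384 characters left out ...]
=-====--+%%%%%%%%%%%%%%%%%%%%
%%%%%%%%%%%%%%%%#---=+=-=============-=*%#+#%%%%%%%%%%%%%%%%
%%%%%%%%%%%%%%%%#----=*#+=======-=#%#===-=*%%%%%%%%%%%%%%%%%
+=+++++*%%%%%%%%#---====*#+=+#%#+=========*%%%%%%%%%%%%%%%%%
========*%%%%%%%#--=======++==============*%%%%%%%%%%%%%%%%%
%%%%%%%%%%%%%%%%#---======================*%%%%%%%%%%%%%%%%%
%%%%%%%%%%%%%%%%#----=====================*%%%%%%%%%%%%%%%%%
%%%%%%%%%%%%%%%%#---======================#%%%%%%%%%%%%%%%%%
%%%%%#++=+==++++=--=======================#%%%%%%%%%%%%%%%%%
%%%%%#+++++=++++=---=====================+#%%%%%%%%%%%%%%%%%
%%%%#==+++++=+++===-=====================+#%%%%%%%%%%%%%%%%%
%%%%%#=========++===-====================+#%%%%%%%%%%%%%%%%%
```

The driver stands in the pot, leaning on the rim. I'll retreat, then come at the lever from the left to push its near side with closed fingers.

Run:
```python
from h import *
s=sense(); p=np.array(s['ee_pos']);R=np.array(s['ee_rot']); a=(p-.10*R[:,2],R); print(a[0])
go([.495,-.16,.25],down(-90,-50),a,vmax=4.4)
```

```text
[0.43044984 0.36207698 0.2888377 ]
12 rows; rot/row [3.84 0.03 3.23] total rot [46.1  0.3 38.7]
[-1.42, -3.51, 2.24]
[-1.62, -3.26, 2.46]
[-1.79, -2.99, 2.67]
[-1.96, -2.7, 2.87]
[-2.1, -2.4, 3.03]
[-2.23, -2.06, 3.18]
[-2.33, -1.71, 3.3]
[-2.43, -1.35, 3.41]
[-2.49, -0.99, 3.49]
[-2.54, -0.61, 3.53]
[-2.56, -0.22, 3.56]
[-2.57, 0.16, 3.57]
```

apply_moves:
  plan:
    - [0,0,-4,0,0,0,4]
    - [0,0,-4,0,0,0,2]
    - [0,0,-2,0,0,0,0]
    - [0,0,0,0,0,0,0]

```text
time: 27.65
ee_pos: [0.4291, 0.3642, 0.2906]
ee_rot: [[-0.556, 0.495, 0.667], [0.317, 0.869, -0.38], [-0.768, 0.0, -0.641]]
force: [0.1, -0.4, 0.1]
gripper_width: 0.0499
finger_force: 0.0
```

apply_moves:
  plan:
    - [-1.4,-3.5,2.2,3.85,0,3.2,0]
    - [-1.6,-3.25,2.45,3.85,0,3.2,0]
    - [-1.8,-3.0,2.7,3.85,0,3.2,0]
    - [-1.95,-2.7,2.85,3.85,0,3.2,0]
    - [-2.1,-2.4,3.0,3.85,0,3.2,0]
    - [-2.2,-2.1,3.2,3.85,0,3.2,0]
    - [-2.3,-1.7,3.3,3.85,0,3.2,0]
    - [-2.4,-1.35,3.4,3.85,0,3.2,0]
    - [-2.5,-1.0,3.5,3.85,0,3.2,0]
    - [-2.55,-0.6,3.5,3.85,0,3.2,0]
    - [-2.55,-0.2,3.55,3.85,0,3.2,0]
    - [0,0,0,0,0,0,0]

```text
time: 28.85
ee_pos: [0.4876, -0.1233, 0.2526]
ee_rot: [[-0.052, 0.997, 0.053], [0.632, 0.074, -0.772], [-0.773, -0.006, -0.634]]
force: [0.3, 0.3, -0.7]
gripper_width: 0.0004
finger_force: 0.0
```

Run:
```python
from h import *
st(); a=go([.490,-.16,.15],down(-90,-50)); a=go([.493,-.245,.089],down(-90,-50),a,vmax=3)
S=cam('side'); im=camera('side'); cv2.imwrite('pics/p8.png',im[:,:,::-1]); im0=cv2.imread('pics/p7_side.png')[:,:,::-1]
d=np.abs(im[60:165,260:330].astype(int)-im0[60:165,260:330]).sum(2)>60; print('pot-area change px',d.sum(), np.argwhere(d).mean(0) if d.any() else '')
g=im[80:150:2,262:322].sum(2)//3
for r in g: print(''.join(' .:-=+*#%@'[min(9,int(x)//26)] for x in r))
```

```text
t 28.85 p [ 0.4876 -0.1233  0.2526] psi -85.7 z [ 0.053 -0.772 -0.634] F [ 0.3  0.3 -0.7] M [ 0.73  0.13 -0.03] w 0.0004 ff 0.0 q [ 17.  56. -69. 117.  71. 109. -83.]
3 rows; rot/row [1.02 0.22 1.  ] total rot [3.  0.7 3. ]
[1.87, 0.01, 3.12]
[1.85, 0.03, 3.12]
[1.85, 0.06, 3.13]
4 rows; rot/row [-0.  0. -0.] total rot [-0.  0. -0.]
[-0.2, 0.07, 2.61]
[-0.2, 0.08, 2.6]
[-0.19, 0.07, 2.61]
[-0.2, 0.08, 2.61]
pot-area change px 4406 [50.69972764 40.71470722]
::-:::::::::::::::::::::::::::::::::::::::::.::.::.::..:.:::
:::--:::::::::::::::::::::::::::::::::::::::::.::.:.:......:
:-::::::::::::::::::::::::::::::::::.::::::...:.::..:.......
:::::::::::::::::::::::::::::::::::.:::::::.::::...:...:....
::::::::::::::::::::::::::::::::::::::.::.:.::..:.......:...
:::::::::::::::::::::::::::::::::::::.::.:...........:::::.:
:::::::::::::::::::::::::::::::::.::::..........::::::::::::
::::::::::::::::::::::.:::::::::::::.:..:.:...::::::::::::::
:::::::::::::::::::::::::::::.::.:..:.:....:::::::::::::::::
:::::::::::::::::::::::::.:::::...:.:..:::::::::::::::::::::
:::::::::::::::::::::::::::::
[... 795 characters left out ...]
=..:.:.::---============-:...
*#%%%%%%%%%%%=.....:.:.....:.-#%-...:-----=--=====-:........
%%%%%%%%%%%%%%-......:..:.....-#@%**=-------=-::............
%%%%%%%%%%%%%%%:.....::...:...-*%%*==-----:................:
%%%%%%%%%%%%%%%#.:::::..:..::.-======--.................::::
%%%%%%%%%%%%%%%%%%=.::::..:.:-=======:..........:.::::::::.:
%%%%%%%%%%%%%%%%%%%-......::--======:.....::::::::..:::.::..
%%%%%%%%%%%%%%%%%%%%%%-=============-...:::.::::.::::....:-.
%%%%%%%%%%%%%%%%%%%%%%-===*%+==+=====:..:::.::::...:::--::..
%%%%%%%%%%%%%%%%%%%%%%-=====*%+=+=::::::.:.:::::::..........
%%%%%%%%%%%%%%%%%%%%%%========*%=.:::::::::::::::::::.......
%%%%%%%%%%%%%%%%%%%%%%-==========-::.::::::.:::::.::::::::.:
```

apply_moves:
  plan:
    - [1.87,0,3.1,1.0,0.2,1.0,0]
    - [1.85,0,3.1,1.0,0.2,1.0,0]
    - [1.85,0.05,3.1,1.0,0.2,1.0,0]
    - [0,0,0,0,0,0,0]
    - [-0.2,0.08,2.6,0,0,0,0]
    - [-0.2,0.08,2.6,0,0,0,0]
    - [-0.2,0.08,2.6,0,0,0,0]
    - [-0.2,0.08,2.6,0,0,0,0]
    - [0,0,0,0,0,0,0]
    - [0,0,0,0,0,0,0]

```text
time: 29.9
ee_pos: [0.4972, -0.2333, 0.0919]
ee_rot: [[-0.007, 1.0, 0.017], [0.648, 0.018, -0.762], [-0.762, 0.005, -0.648]]
force: [0.3, 0.6, 0.4]
gripper_width: 0.0006
finger_force: 0.0
```

Run:
```python
from h import *
s=st(); R=np.array(s['ee_rot']); ex=np.array([.9962,-.0872,0]); print('ex in tool',(R.T@ex).round(3),'err to start',(R.T@(np.array([.493,-.245,.089])-s['ee_pos'])*100).round(2))
```

```text
t 29.9 p [ 0.4972 -0.2333  0.0919] psi -89.0 z [ 0.017 -0.762 -0.648] F [0.3 0.6 0.4] M [ 0.66  0.08 -0.  ] w 0.0006 ff 0.0 q [ 26.  72. -59. 118.  91. 104. -86.]
ex in tool [-0.064  0.994  0.083] err to start [-0.53 -0.44  1.07]
```

apply_moves:
  plan:
    - [-0.5,0,1.0,0,0,0,0]
    - [0,0,0,0,0,0,0]
    - [-0.04,0.7,0.05,0,0,0,0]
    - [-0.04,0.7,0.05,0,0,0,0]
    - [-0.04,0.7,0.05,0,0,0,0]
    - [-0.04,0.7,0.05,0,0,0,0]
    - [-0.04,0.7,0.05,0,0,0,0]
    - [-0.04,0.7,0.05,0,0,0,0]
    - [0,0,0,0,0,0,0]

```text
time: 30.8
ee_pos: [0.5399, -0.2486, 0.0884]
ee_rot: [[-0.006, 1.0, 0.016], [0.646, 0.016, -0.763], [-0.763, 0.006, -0.646]]
force: [-1.0, -0.7, 0.1]
gripper_width: 0.0004
finger_force: 0.3
```

apply_moves:
  plan:
    - [-0.04,0.5,0.05,0,0,0,0]
    - [-0.04,0.5,0.05,0,0,0,0]
    - [0,0,0,0,0,0,0]

```text
time: 31.1
ee_pos: [0.5427, -0.2491, 0.0879]
ee_rot: [[-0.018, 1.0, 0.003], [0.647, 0.014, -0.763], [-0.763, -0.012, -0.647]]
force: [-23.8, 8.5, 8.0]
gripper_width: -0.0
finger_force: 12.6
```

```bash
python3 -c "
from h import *
st()"
```

```text
t 31.1 p [ 0.5427 -0.2491  0.0879] psi -89.2 z [ 0.003 -0.763 -0.647] F [-23.8   8.5   8. ] M [ 0.69  3.32 -3.53] w -0.0 ff 12.6 q [ 26.  72. -58. 110.  93. 103. -77.]
```

apply_moves:
  plan:
    - [0.04,-0.8,-0.05,0,0,0,0]
    - [0.08,-1.2,-0.1,0,0,0,0]
    - [0.08,-1.2,-0.1,0,0,0,0]
    - [0,0,-3,0,0,0,0]
    - [0,0,-4,0,0,0,0]
    - [0,0,-4,0,0,0,0]
    - [-2,0,-4,0,0,0,0]
    - [0,0,0,0,0,0,0]
    - [0,0,0,0,0,0,0]

```text
time: 32.0
ee_pos: [0.516, -0.1449, 0.2015]
ee_rot: [[-0.005, 1.0, 0.019], [0.647, 0.018, -0.762], [-0.763, 0.008, -0.647]]
force: [0.4, -1.4, -0.1]
gripper_width: 0.0006
finger_force: 0.0
```

Run:
```python
from h import *
st()
C=cam('scene'); im=camera('scene')
ex=np.array([.9962,-.0872,0]); pv=np.array([.5353,-.236,.034])
for th in (0,.3,.5):
    print(th,[proj(C,pv+r*(np.sin(th)*ex+np.array([0,0,np.cos(th)]))).round(1).tolist() for r in(.046,.08)])
g=im[176:206,180:235].sum(2)//3
for i,r in enumerate(g): print(176+i,''.join(' .:-=+*#%@'[min(9,int(x)//20)] for x in r))
# pot region: driver handle still there
g=im[262:300:2,240:310].sum(2)//3
for r in g: print(''.join(' .:-=+*#%@'[min(9,int(x)//26)] for x in r))
```

```text
t 32.0 p [ 0.516  -0.1449  0.2015] psi -89.0 z [ 0.019 -0.762 -0.647] F [ 0.4 -1.4 -0.1] M [0.7  0.11 0.04] w 0.0006 ff 0.0 q [ 18.  62. -66. 113.  77. 108. -83.]
0 [[212.0, 194.0], [211.2, 184.7]]
0.3 [[208.1, 195.3], [204.2, 187.1]]
0.5 [[205.6, 196.8], [199.9, 189.7]]
176 ++++++++++++++++++++++++++=:....::--=++++++++====++++**
177 ++++++++++++++++++++++++++=:...::-==+++++++++++++****##
178 ++++++*******+++++++++++++=-:..:=++++++++++++****##%%@@
179 ++*****######*+++++++++++++-:::=+++++++++****##%%@@@@@@
180 +**###%%%%%%%#*++++++++++++=--=++++++***##%%%@@@@@@@@@@
181 +*#%%%%%%%%%%#*+++++++++++++=+++****##%%%@@@@@@@@@@@@@@
182 +*#%%%%%%##%%#**+++++++++++++***##%%%@@@@@@@@@@@@@@@@@@
183 +*#%%###*###%##*++++++++****##%%@@@@@@@@@@@@@@@@@@@@@@@
184 ++*####****###**++++****##%%@@@@@@@@@@@@@@@@@@@@@@@@@@@
185 +++**##************###%%@@@@@@@@@@@@@@@@@@@@@@@@@@@@@@@
186 +++++******++**##%%%@@@@@@@@@@@@@@@@@@@@@@@@@@@@@@@@@@@
187 +++++++++++++*%%@@@@@@@@@@@@@@@@@@@@@@@@%%%%@@@@@@@@@@@
188 *++++++****+*#@@@@@%##@@@@@@@@@@@@%%####****%@@@@@@@@@@
189 #****++******#@@@@%+==*%@@@@@%%%%%#****+++++
[... 1620 characters left out ...]
##%%%%%%%%%####*++==========--:...........:-*#%%%%%%%%%%%%%%%
%%%%%%%%%%%%%%%%%%%##**++=============--:.........-+##%%%%%%%%%%%%%%%%
%%%%%%%%%%%%%%%%%%%##+=++++===========-----:::..:-*#%%%%%%%%%%%%%%%%%%
%%%%%%%%%%%%%%%%%%%%#+=-==+++===========++==----=*#%%%%%%%%%%%%%%%%%%%
%%%%%%%%%%%%%%%%%%%%#+=---==+*+=====++++++======+*#%%%%%%%%%%%%%%%%%%%
%%%%%%%%%%%%%%%%%%%%#+=-----==+*+++++===========+*#%%%%%%%%%%%%%%%%%%%
%%%%%%%%%%%%%%%%%%%%#*=-------==================+*#%%%%%%%%%%%%%%%%%%%
%%%%%%%%%%%%%%%%%%%%#*=---------================+*#%%%%%%%%%%%%%%%%%%%
%%%%%%%%%%%%%%%%%%%%#*=---------================+*#%%%%%%%%%%%%%%%%%%%
%%%%%%%%%#%%%%%%%%%%#*=--------=================+*#%%%%%%%%%%%%%%%%%%%
```

```bash
python3 -c "
from plant import *
print(job_done())"
```

```text
the job is handed in; nothing more can be done
None
```

I carried out the steps in the order asked and handed the job in at about 32 s: the lever went to within about 0.01 rad of upright; the screw went to its stop, judged by the torque rising to about 0.9 N·m and not seen afterwards; the driver was released blade down in the pot, where it leans on the rim; the lever was then pushed over to its far-feed stop.

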